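# Refit the brake spring on a label unwinder

## Task

Refit the brake on the label-roll unwinder: thread the coil spring, tang end down, over the end of the keyed spindle until it sits fully down on the pressure plate, then put the steel collar on over it, press it down against the spring and give it about a quarter turn so that it stays locked on the spindle when you let go. Do not force anything: whenever the spring or the collar catches, keep a light pressure and twist it slightly until it slips on. Leave the other things on the bench where they are.

Things in the scene. Friction and masses are not known exactly. Their poses are not given: they have to be found in the camera images.
- unwinder: label-roll unwinder, fixed to the bench: grey base 170 x 170 x 14 mm, two upright web rollers (76 mm high) at its +x edge, a 130 mm label roll lying flat (top 63 mm above the bench), on it an aluminium pressure plate 64 mm across (top at 70 mm), and in the middle an upright steel spindle, stiffly braked: light twisting does not turn it. Origin: centre of the base's underside, z up.
- spindle_end (a point): centre of the spindle's top end face; axes are the base's, z up along the spindle, which is 20 mm thick and stands 58 mm above the plate, edges bevelled. Two opposite keyways, 6.6 mm wide, reaching in to 3.2 mm from the axis, run down its whole length. They lie along the base's x axis turned by up to 43 degrees either way: that angle is not given, it must be seen from above or felt.
- groove (a point): point on the spindle's axis at mid-height of the groove that runs all round the spindle, as deep as the keyways: 8 mm high, from 10 to 18 mm below the end face (40 to 48 mm above the plate). The collar's tabs turn in it; its lower edge can catch the spring's tang. Axes as the base's.
- spring_seat (a point): point on the spindle's axis at the top of the pressure plate, 58 mm below spindle_end, where the spring's foot must come to sit. Axes as the base's.
- spring_center (a point): brake spring standing on the bench, tang end down; point on its axis 23 mm above the foot, half-way up, z up. Steel wire 2.4 mm, 28.4 mm outside, 23.6 mm inside, 46 mm long. The top 15 mm (31 to 46 mm above the foot) are close-wound and solid: hold it there, so that the open coils below stay free. They yield about 1.2 mm per newton (0.8 N/mm), at most 17 mm.
- spring_foot (a point): centre of the spring's lower end, axes as spring_center. There the wire's end is bent inward into a hairpin: this tang, 4.6 mm wide, in the lowest 2.4 mm, lies on the +x side of the axis and reaches in to 5.2 mm from the axis. It goes down only inside a keyway (either one); else it stops on the spindle's end face, or on the groove's lower edge if it is turned there.
- collar_center (a point): bayonet collar lying on the bench right way up; point on its axis half-way up, 10 mm above its underside. Dark steel ring 20 mm high, 42 mm across, with two flats 34 mm apart facing its +y and -y (grip these), bore 23.6 mm, bevelled below. Inside, two tabs at its +x and -x, each 2.6 mm wide, 4 to 8 mm above the underside, reaching in to 6.2 mm from the axis; a bright rib on top marks each.
- collar: the same collar, origin at the centre of its underside, axes as collar_center. Its tabs slide down the keyways (either way round) and turn freely while its underside is 36 to 40 mm above the plate. Turned and let go, the spring lifts it until the tabs bear on the groove's upper edge, underside 40 mm above the plate: locked. Unlocked the spring holds it about 5 mm higher.
- spring: the same spring; origin 23 mm below spring_center on its axis, same axes.
- thin_spring: a small bystander spring, 18 mm across and 34 mm long, standing upright; too narrow for the spindle. Origin: centre of its underside.
- plain_ring: a plain steel spacer ring, 44 mm across, 26 mm bore, 9 mm thick, lying flat; not part of this job. Origin: centre of its underside.
- tape_roll: a roll of clear packing tape, 100 mm across, 48 mm high, lying flat. Origin: centre of its underside.
- spare_roll: a spare label roll, 110 mm across, 60 mm high, standing on its end. Origin: centre of its underside.
- cutter: a box cutter, 170 mm long, 24 mm wide, 16 mm high, lying along its x. Origin: on its underside.
- marker: a marker pen, 140 mm long, 15 mm thick, lying along its x. Origin: on its underside.
- scanner: a hand-held barcode scanner lying on the bench, 140 mm long, 65 mm wide, 34 mm high. Origin: on its underside.
Things that resemble listed ones, but are neither listed nor needed, are in the scene too. Leave any orange look-alike of the collar alone.

How it is judged:
By the outcome, as a careful person would: the job done as asked, in the order asked, and still so for the second after the job is handed in, with the robot touching nothing.
It also fails if it takes over 72 s, if anything falls off the work surface, if the arm or the gripper's body presses on something with over 40 N, if the wrist force passes 120 N, or if a joint passes its speed limit or range.

## Robot

A 7-joint arm with a two-finger parallel gripper is mounted at the origin on the work surface. World frame = base frame: x ahead of the robot, y to its left, z up, the work surface at z = 0. Lengths are in m, angles in rad, forces in N, time in s.
With the tool pointing down it reaches from about 0.4 to 0.85 m from the base axis. Payload 10.4 kg.
Tool frame: the origin (TCP) lies midway between the tips of the shut fingers; the grasp point (between the pads) lies 19 mm behind it; z points along the fingers, x is the direction in which the jaws open and shut, and the axes are right-handed (so a half turn about z gives the same grasp; the last joint's range is limited). The gripper opens to 85 mm and grips with 20 to 120 N. Pads are 22 mm wide; open, the fingers measure 114 mm over their backs; the gripper's body (76 mm by 85 mm) begins 54 mm behind the grasp point. The pads swing forward as they close: fully open they stand 13 mm farther back than shut.
Start: joints at [1.231, 0.332, -0.065, 1.46, 0.022, 1.35, -0.088], TCP at [0.195, -0.594, 0.231] pointing down, gripper open.
Joint ranges: [-2.6, 2.6], [-0.5, 2.12], [-1.47, 1.34], [0.16, 2.42], [-1.27, 4.41], [0.06, 2.06], [-2.6, 2.6]. Speed limits (rad/s): [2.22, 2.22, 2.79, 2.79, 3.14, 3.14, 3.14].

## Interface

Orientations are given as a unit quaternion [x, y, z, w].
In Python, from workcell import telemetry, eyes, order gives the robot as it stands.
- The arm moves only by the tool servo_tool, never from a script. Its argument "deltas" is a list of rows, each a list of 3 entries, a list of its own where there are three numbers: the shift along the tool's x, y, z in cm, then the turn about the tool's z in rad, then the finger opening in cm, from 0 to 8.54. A call has 1 to 12 rows; each row shifts and turns the pose as measured when the row begins, along the tool's axes as they then stand; what a row does not reach is not made up. A row lasts 1/12 s, in which the tool goes at most 41.7 mm and 7.16 degrees, less where a joint would pass 70% of its speed; a pose out of reach is approached as far as the arm can. A call is refused whole if a number of a shift passes 4.17 or a number of a turn 0.125, either way. A call with a gripper value outside its range is refused whole. The fingers move at their own pace and stop on an object; "force" is the grip in N (left out, the last holds). Time passes only in rows, so rows that do not move let the fingers close. It gives the time, the measured TCP pose, the force and the opening at its end, in the units of the state.
- telemetry.get_obs(): the state, without advancing time (a new reading comes with each control period).
- eyes.camera(name): name is "scene" or "top"; returns (picture, depth): 400x640x3 uint8, blue, green, red; 400x640 float32, m along the optical axis (not along the pixel's ray), 0 where there is no reading.
- eyes.calibration(name): a dict with "fx", "fy", "cx", "cy" (pixels), "distortion" ([k1, k2, p1, p2, k3] as OpenCV has them; the pictures are not rectified), "rvec" (rotation vector, rad) and "tvec" (3), from world to camera coordinates, as OpenCV has them. Camera axes: x right, y down, z forward; pixel columns grow to the right and rows downward; lengths in m; the calibration is good to about 2 mm. A picture is of the moment at which its call begins. calibration takes no time and is no camera call.
- order.hand_in(): hands the job in, once; it reports no verdict.
The state is a dict: "clock": time; "joint_pos": joint angles; "joint_velocities": joint speeds; "tau": joint torques, N m; "position": TCP position; "ee_rot": TCP orientation; "ft_force": force on the tool from outside, world axes, zero at the start; "torque": the same for the moment, N m; "grip_width": opening from 0.0 (shut) to 1.0 (fully open).
Only numpy, scipy, OpenCV 4.12 (cv2) and the standard library are available. Lean on these libraries where they do the work, as an engineer would, in place of code of your own. Each camera call takes 0.05 s, during which the arm holds its last target. There are 200 camera calls.

## Working session

There is one attempt and no reset: what is moved stays moved. The work goes in short steps, Python scripts to look and compute and a tool call to move; the robot and the scene stay as the last step left them, time stands still between calls to the robot, and variables do not carry over. Pictures are saved under pics/ and viewed, about 8 in all and at most 12, crops included, and the job is handed in when it is done.

Besides the shell and the picture viewer there is one more tool, called as name(argument=value, ...), one argument or row to a line, values as JSON. servo_tool: Moves the arm, as the interface text tells. Its arguments: {"type":"object","properties":{"deltas":{"type":"array"},"force":{"type":"number"}},"required":["deltas"]}

```bash
mkdir -p pics; cat > h.py <<'E'
import numpy as np,cv2
from workcell import telemetry,eyes,order
def ray(name,uv):
    c=eyes.calibration(name);K=np.array([[c['fx'],0,c['cx']],[0,c['fy'],c['cy']],[0,0,1.]])
    R=cv2.Rodrigues(np.array(c['rvec'],float))[0];t=np.array(c['tvec'],float).ravel()
    p=cv2.undistortPoints(np.array(uv,float).reshape(-1,1,2),K,np.array(c['distortion'],float)).reshape(-1,2)
    d=np.c_[p,np.ones(len(p))]@R; return -R.T@t,d
def onz(name,uv,z):
    o,d=ray(name,uv); s=(z-o[2])/d[:,2]; return o+s[:,None]*d
def deep(name,uv,D):
    o,d=ray(name,uv); z=np.array([D[int(v),int(u)] for u,v in np.array(uv).reshape(-1,2)]); return o+z[:,None]*d
def proj(name,P):
    c=eyes.calibration(name);K=np.array([[c['fx'],0,c['cx']],[0,c['fy'],c['cy']],[0,0,1.]])
    return cv2.projectPoints(np.array(P,float).reshape(-1,1,3),np.array(c['rvec'],float),np.array(c['tvec'],float),K,np.array(c['distortion'],float))[0].reshape(-1,2)
E
python3 - <<'E'
from h import *
for n in('top','scene'):
    im,D=eyes.camera(n);cv2.imwrite(f'pics/{n}0.png',im);np.save(f'{n}0.npy',D)
    o,d=ray(n,[[320,200]]);print(n,o,d)
print(telemetry.get_obs())
E
```

```text
top [ 0.28624135 -0.03858437  1.64201657] [[ 0.15221923  0.00604065 -0.98852597]]
scene [1.27921317 0.30537951 0.76719519] [[-0.68264448 -0.31454789 -0.65962856]]
{'clock': 0.1, 'joint_pos': array([ 1.23140522,  0.3328006 , -0.06471257,  1.46082048,  0.02159643,
        1.34987984, -0.0884823 ]), 'joint_velocities': array([-0.00055723, -0.00284687, -0.00140226, -0.00113859, -0.00017726,
        0.00162895, -0.00068641]), 'tau': array([ 4.67663267e-04, -6.26745987e+01,  4.84150287e-02, -3.92434001e+01,
        1.63134380e-02,  6.76294687e-03,  5.54078485e-05]), 'position': array([ 0.19460868, -0.59360021,  0.23061815]), 'ee_rot': array([ 8.09803481e-01, -5.86700907e-01, -5.04067002e-04, -3.37293393e-04]), 'ft_force': array([ 0.31423302,  0.3564992 , -1.22349412]), 'torque': array([0.01605506, 0.03634252, 0.01187048]), 'grip_width': 1.001891858131129}
```

View pics/top0.png

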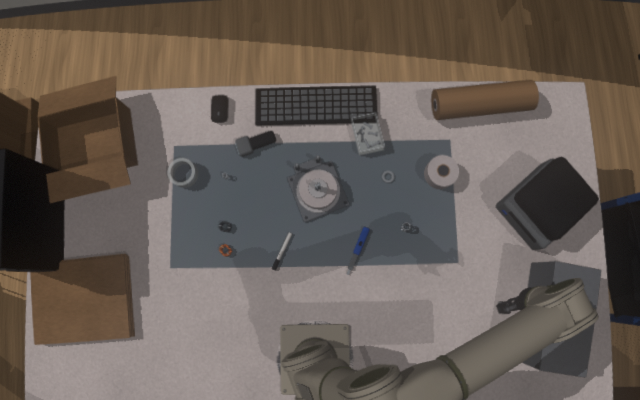

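View pics/scene0.png

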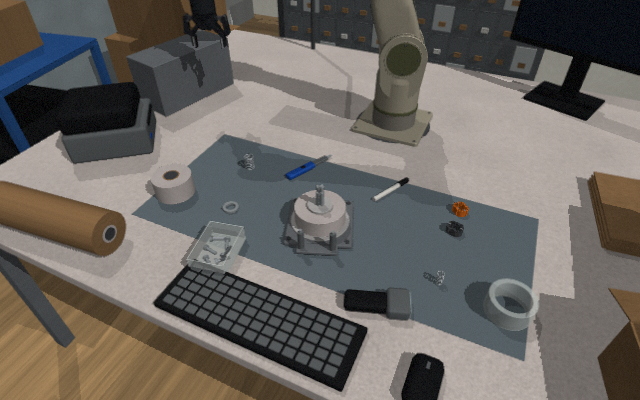

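The top view shows the unwinder at about (318,190), the dark collar at (226,227) and the orange look-alike at (226,250). Small coils stand at (408,228) and (229,177). I'll zoom in on them.

```bash
python3 - <<'E'
from h import *
t=cv2.imread('pics/top0.png');s=cv2.imread('pics/scene0.png')
def cr(im,u,v,r=20,k=260):
    return cv2.resize(im[v-r:v+r,u-r:u+r],(k,k),interpolation=cv2.INTER_CUBIC)
A=np.hstack([cr(t,408,228),cr(t,229,177),cr(t,226,227)])
B=np.hstack([cr(s,248,162),cr(s,438,278),cr(s,455,228)])
cv2.imwrite('pics/c1.png',np.vstack([A,B]))
T=np.load('top0.npy');S=np.load('scene0.npy')
for n,D,uv in(('top',T,(318,188)),('scene',S,(320,186))):
    print(n,deep(n,[uv],D))
for uv in [(408,228),(229,177),(226,227),(226,250)]: print(uv,onz('top',[uv],.02))
print(eyes.calibration('top'))
E
```

```text
top [[ 0.56679968 -0.0231841   0.0834133 ]]
scene [[ 0.56961412 -0.02156829  0.12657271]]
(408, 228) [[ 0.43267727 -0.32810399  0.02      ]]
(229, 177) [[0.62405504 0.2888132  0.02      ]]
(226, 227) [[0.4483621  0.29714661 0.02      ]]
(226, 250) [[0.36927063 0.29641073 0.02      ]]
{'fx': 475.57318897957816, 'fy': 475.57318897957816, 'cx': 315.3496468139924, 'cy': 191.8302532752591, 'distortion': array([-0.13197379,  0.        ,  0.        ,  0.        ,  0.        ]), 'rvec': array([ 2.10416752, -2.14521082,  0.1627405 ]), 'tvec': array([-0.00274566,  0.5603449 ,  1.57023799])}
```

View pics/c1.png

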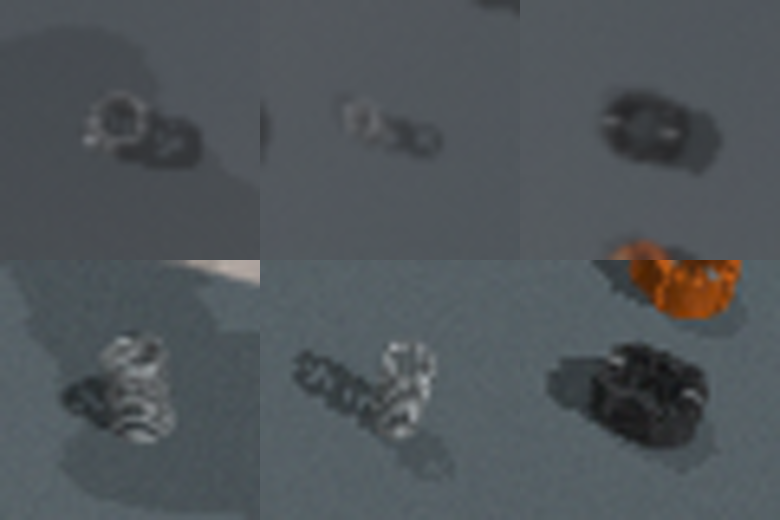

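Coil (408,228) is the wider one, 28 mm across and close-wound at the top, so it is the brake spring. Coil (229,177) is the thin bystander. The collar's ribs show as bright dots at about (224,226) and (230,228). Next I'll average several frames and measure.

```bash
python3 - <<'E'
from h import *
I={}
for n in('top','scene'):
    fr=[eyes.camera(n) for _ in range(6)]
    I[n]=np.mean([f[0] for f in fr],0); D=np.array([f[1] for f in fr]);D[D==0]=np.nan
    np.save(f'{n}_m.npy',I[n]);np.save(f'{n}_d.npy',np.nanmedian(D,0))
def cr(n,u,v,r,k=260):
    c=I[n][v-r:v+r,u-r:u+r]; lo,hi=np.percentile(c,[1,99.7]); c=np.clip((c-lo)/(hi-lo),0,1)*255
    return cv2.resize(c.astype(np.uint8),(k,k),interpolation=cv2.INTER_CUBIC)
A=np.hstack([cr('top',318,188,28),cr('top',318,188,10),cr('top',406,228,13)])
B=np.hstack([cr('scene',320,214,42),cr('scene',320,190,13),cr('top',227,227,13)])
cv2.imwrite('pics/c2.png',np.vstack([A,B]))
# points from depth
T=np.load('top_d.npy');S=np.load('scene_d.npy')
for n,D in(('top',T),('scene',S)):
    v,u=np.mgrid[0:400,0:640]; uv=np.c_[u.ravel(),v.ravel()]
    P=deep(n,uv,D); P=P[np.isfinite(P[:,2])]
    near=np.hypot(P[:,0]-.568,P[:,1]+.022)<.1
    for lo,hi in((.055,.067),(.067,.076),(.115,.135)):
        q=P[near&(P[:,2]>lo)&(P[:,2]<hi)]
        if len(q): print(n,lo,hi,len(q),q.mean(0),q.min(0),q.max(0))
    for x,y in((.43,-.328),(.448,.297),(.624,.289)):
        k=(np.hypot(P[:,0]-x,P[:,1]-y)<.035)&(P[:,2]>.01)
        if k.any(): print(n,'obj',x,y,k.sum(),P[k].mean(0),P[k].max(0),P[k].min(0))
E
```

```text
top 0.055 0.067 882 [ 0.56956621 -0.02149482  0.06272348] [ 0.50625404 -0.08414831  0.05571067] [0.6333313  0.04141231 0.06695477]
top 0.067 0.076 227 [ 0.56956929 -0.02262575  0.06990915] [ 0.54178798 -0.06690244  0.06713032] [0.60051584 0.00733889 0.07480603]
top 0.115 0.135 24 [ 0.57039125 -0.02221804  0.12766085] [ 0.56192459 -0.03041653  0.12551721] [ 0.57899217 -0.01400943  0.12993867]
top obj 0.43 -0.328 43 [ 0.43685474 -0.31596211  0.03323511] [ 0.45133157 -0.30343054  0.04812021] [ 0.42332355 -0.32956272  0.01045285]
top obj 0.448 0.297 79 [0.45191072 0.3035756  0.01847434] [0.46969017 0.32524097 0.02238021] [0.43456849 0.28338662 0.01031445]
top obj 0.624 0.289 22 [0.63132879 0.30323306 0.0249945 ] [0.63960906 0.31195536 0.03538469] [0.62266117 0.29593514 0.01061746]
scene 0.055 0.067 1107 [ 0.58227995 -0.018474    0.06255752] [ 0.50646909 -0.08807495  0.05506062] [0.63626722 0.04121065 0.0669103 ]
scene 0.067 0.076 292 [ 0.57644666 -0.02142548  0.07006423] [ 0.54089539 -0.0549722   0.06741194] [0.60318504 0.00841125 0.07598815]
scene 0.115 0.135 54 [ 0.57346165 -0.02245921  0.12445169] [ 0.56308872 -0.03249825  0.11584293] [ 0.58163238 -0.01341929  0.12928471]
scene obj 0.43 -0.328 98 [ 0.44000649 -0.31675326  0.03224286] [ 0.45262302 -0.30436374  0.04619234] [ 0.42487625 -0.33212533  0.01186759]
scene obj 0.448 0.297 162 [0.45555066 0.30164946 0.01696484] [0.47170131 0.32224297 0.02116181] [0.43523521 0.2806429  0.01023298]
scene obj 0.624 0.289 67 [0.63255615 0.30240331 0.02404593] [0.63928612 0.31080142 0.03329678] [0.62196242 0.29325502 0.01183187]
```

View pics/c2.png

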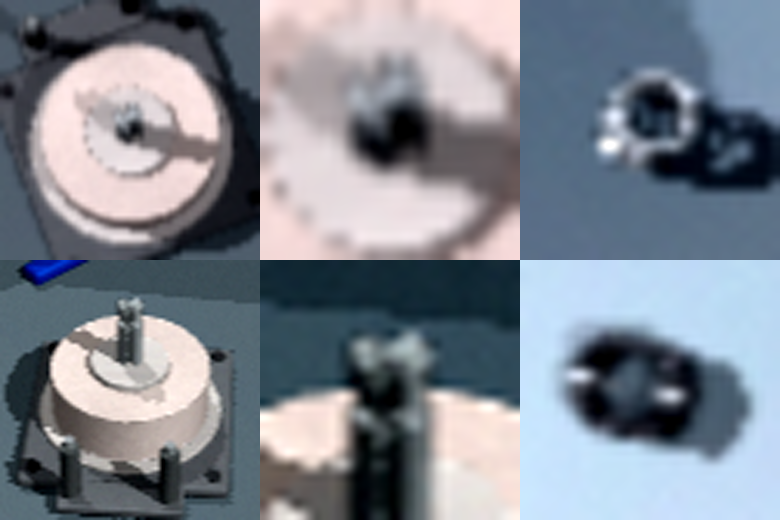

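The spindle end is near (0.570,-0.022), with the keyway facing roughly towards the scene camera (about 25° world). Inside the spring's bore, bright marks at about (406.5,225.5) could be the tang. I'll quantify these.

```bash
python3 - <<'E'
from h import *
T=np.load('top_m.npy');S=np.load('scene_m.npy');Td=np.load('top_d.npy');Sd=np.load('scene_d.npy')
def circ(n,c,z,r,a): return proj(n,np.c_[c[0]+r*np.cos(a),c[1]+r*np.sin(a),np.full(len(a),z)])
def samp(n,uv,I): return cv2.remap(I.astype(np.float32),uv[:,0].astype(np.float32)[None],uv[:,1].astype(np.float32)[None],cv2.INTER_LINEAR).mean(2)[0]
# bench patches: top-ring bright centroid of spring in top view
g=T.mean(2); 
sp=deep('top',[(u,v) for v in range(218,240) for u in range(396,418)],Td); k=(sp[:,2]>.041)&(sp[:,2]<.052); print('spring top pts',k.sum(),sp[k].mean(0),sp[k].min(0),sp[k].max(0))
ss=deep('scene',[(u,v) for v in range(145,182) for u in range(232,266)],Sd); k=(ss[:,2]>.041)&(ss[:,2]<.052); print('scene spring',k.sum(),ss[k].mean(0),ss[k].min(0),ss[k].max(0))
k=(ss[:,2]>.006)&(ss[:,2]<.052);print('scene spring all',ss[k].mean(0),ss[k].min(0),ss[k].max(0))
print('ribs',onz('top',[(220.0,225.5),(229,227.5)],.021))
# spindle end points
for n,D,w in(('top',Td,(305,175,332,202)),('scene',Sd,(305,172,335,206))):
    P=deep(n,[(u,v) for v in range(w[1],w[3]) for u in range(w[0],w[2])],D); q=P[(P[:,2]>.1235)&(P[:,2]<.135)]
    C=np.cov(q[:,:2].T); w_,V=np.linalg.eigh(C); print(n,len(q),q.mean(0),np.sqrt(w_),np.degrees(np.arctan2(V[1],V[0]))%180, q.min(0),q.max(0))
a=np.radians(np.arange(-180,180,15))
for c in((.570,-.022),):
    for z,r in((.128,.0075),):
        print('end ring top',np.c_[np.degrees(a),samp('top',circ('top',c,z,r,a),T)].astype(int).tolist())
        print('end ring scene',np.c_[np.degrees(a),samp('scene',circ('scene',c,z,r,a),S)].astype(int).tolist())
c=np.array([.4365,-.3165])
def cr(n,I,u,v,r,k=390):
    p=cv2.getRectSubPix(I.astype(np.float32),(2*r,2*r),(u,v)); lo,hi=np.percentile(p,[1,99.7]);p=np.clip((p-lo)/(hi-lo),0,1)*255
    return cv2.resize(p.astype(np.uint8),(k,k),interpolation=cv2.INTER_CUBIC),k/(2*r)
out=[]
for n,I,ctr,zz in(('top',T,(*c,.025),(.001,.046)),('scene',S,(*c,.025),(.001,.046)),('top',T,(.57,-.022,.128),(.128,)),('scene',S,(.57,-.022,.12),(.128,))):
    u,v=proj(n,[ctr])[0]; im,k=cr(n,I,float(u),float(v),9 if n=='top' else 12); 
    for z,col in zip(zz,((0,255,0),(0,0,255))):
        R=.0106 if len(zz)>1 else .01
        q=(circ(n,ctr[:2],z,R,np.radians(np.arange(0,360,10)))-[u,v])*k+195
        for x,y in q: cv2.circle(im,(int(x),int(y)),1,col,-1)
    out.append(im)
cv2.imwrite('pics/c3.png',cv2.resize(np.vstack([np.hstack(out[:2]),np.hstack(out[2:])]),(600,600)))
E
```

```text
spring top pts 19 [ 0.43855614 -0.31505482  0.04411124] [ 0.42707448 -0.32805692  0.04155406] [ 0.45133157 -0.30343054  0.04812021]
scene spring 21 [ 0.43807802 -0.31917241  0.04262438] [ 0.42509887 -0.330649    0.04103889] [ 0.45190075 -0.30456891  0.04619234]
scene spring all [ 0.44012293 -0.31641763  0.03040122] [ 0.42487625 -0.33212533  0.00673431] [ 0.45262302 -0.30436374  0.04619234]
ribs [[0.45378641 0.317979   0.021     ]
 [0.44636767 0.28645512 0.021     ]]
top 24 [ 0.57039125 -0.02221804  0.12766085] [0.00428416 0.00600533] [ 27.8858702 117.8858702] [ 0.56192459 -0.03041653  0.12551721] [ 0.57899217 -0.01400943  0.12993867]
scene 35 [ 0.5726527  -0.02267477  0.12695313] [0.00426341 0.00585565] [ 22.06278488 112.06278488] [ 0.56308872 -0.03249825  0.12382553] [ 0.58163238 -0.01383219  0.12928471]
end ring top [[-180, 76], [-165, 64], [-150, 66], [-135, 72], [-119, 86], [-105, 101], [-90, 108], [-75, 112], [-59, 112], [-45, 107], [-29, 111], [-14, 114], [0, 111], [14, 110], [29, 114], [45, 113], [59, 111], [75, 111], [90, 116], [105, 115], [119, 109], [135, 103], [150, 95], [165, 88]]
end ring scene [[-180, 111], [-165, 95], [-150, 91], [-135, 92], [-119, 97], [-105, 106], [-90, 122], [-75, 124], [-59, 121], [-45, 120], [-29, 118], [-14, 109], [0, 97], [14, 90], [29, 89], [45, 100], [59, 114], [75, 124], [90, 122], [105, 122], [119, 115], [135, 114], [150, 120], [165, 121]]
```

View pics/c3.png

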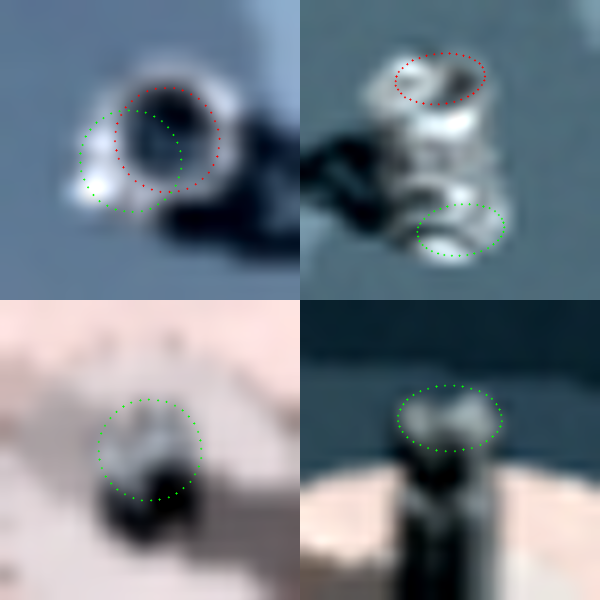

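Keyway is about 25° (28° top, 22° scene). Spring is about (0.4385,-0.317), collar about (0.452,0.303) with its rib axis at about 77°, and spindle about (0.571,-0.022). The tang isn't clearly visible, so I'll feel for it. Time to move.

```bash
cat > plan.py <<'E'
import sys;from h import *
def plan(x,y,z,yaw,n,grip,p=None,y0=None):
    o=telemetry.get_obs();q=o['ee_rot']; 
    p=np.array(o['position']) if p is None else np.array(p); y0=2*np.arctan2(q[1],q[0]) if y0 is None else y0
    d=(np.array([x,y,z])-p)/n; dy=(np.radians(yaw)-y0+np.pi)%(2*np.pi)-np.pi; print('from',p.round(4),'yaw',round(np.degrees(y0),1),'dyaw',np.degrees(dy).round(1),'q7',o['joint_pos'][6].round(2),'t',o['clock'],'F',o['ft_force'].round(1))
    R=[]
    for i in range(n):
        a=y0+dy*i/n; X=np.array([np.cos(a),np.sin(a)]);Y=np.array([np.sin(a),-np.cos(a)])
        R.append([[round(float(v)*100,2) for v in(d[:2]@X,d[:2]@Y,-d[2])],round(float(-dy/n),3),grip])
    print(str(R).replace(' ',''))
if __name__=='__main__': a=list(map(float,sys.argv[1:])); plan(a[0],a[1],a[2],a[3],int(a[4]),a[5])
E
python3 plan.py .4385 -.317 .12 -130 12 5
```

```text
from [ 0.1948 -0.5939  0.2314] yaw -71.8 dyaw -58.2 q7 -0.09 t 0.7 F [-0.3  0.5 -0.5]
[[[-1.56,-2.65,0.93],0.085,5.0],[[-1.78,-2.51,0.93],0.085,5.0],[[-1.98,-2.35,0.93],0.085,5.0],[[-2.17,-2.17,0.93],0.085,5.0],[[-2.35,-1.98,0.93],0.085,5.0],[[-2.51,-1.78,0.93],0.085,5.0],[[-2.65,-1.56,0.93],0.085,5.0],[[-2.77,-1.33,0.93],0.085,5.0],[[-2.87,-1.09,0.93],0.085,5.0],[[-2.96,-0.84,0.93],0.085,5.0],[[-3.02,-0.59,0.93],0.085,5.0],[[-3.06,-0.33,0.93],0.085,5.0]]
```

servo_tool(
  deltas=[
    [[-1.6,-2.65,0.9],0.085,5.0],
    [[-1.8,-2.5,0.9],0.085,5.0],
    [[-2.0,-2.35,0.9],0.085,5.0],
    [[-2.15,-2.15,0.9],0.085,5.0],
    [[-2.35,-2.0,0.9],0.085,5.0],
    [[-2.5,-1.8,0.9],0.085,5.0],
    [[-2.65,-1.55,0.9],0.085,5.0],
    [[-2.75,-1.35,0.9],0.085,5.0],
    [[-2.85,-1.1,0.9],0.085,5.0],
    [[-2.95,-0.85,0.9],0.085,5.0],
    [[-3.0,-0.6,0.9],0.085,5.0],
    [[-3.05,-0.35,0.9],0.085,5.0],
  ],
  force=30,
)

```text
clock: 1.7
position: [0.4489, -0.3202, 0.1206]
ee_rot: [-0.392, 0.92, -0.005, -0.001]
ft_force: [-0.3, -0.3, 0.2]
grip_width: 0.584
```

```bash
python3 plan.py .4385 -.317 .07 -130 5 5
```

```text
from [ 0.4489 -0.3202  0.1206] yaw 226.2 dyaw 3.8 q7 -1.85 t 1.7 F [-0.3 -0.3  0.2]
[[[0.1,0.19,1.01],-0.013,5.0],[[0.1,0.2,1.01],-0.013,5.0],[[0.09,0.2,1.01],-0.013,5.0],[[0.09,0.2,1.01],-0.013,5.0],[[0.09,0.2,1.01],-0.013,5.0]]
```

servo_tool(
  deltas=[
    [[0.1,0.2,1.0],-0.013,5.0],
    [[0.1,0.2,1.0],-0.013,5.0],
    [[0.1,0.2,1.0],-0.013,5.0],
    [[0.1,0.2,1.0],-0.013,5.0],
    [[0.1,0.2,1.0],-0.013,5.0],
    [[0,0,0],0,5.0],
  ],
)

```text
clock: 2.2
position: [0.4413, -0.3113, 0.0654]
ee_rot: [-0.427, 0.904, -0.004, -0.0]
ft_force: [-1.1, -0.5, -0.2]
grip_width: 0.586
```

```bash
python3 plan.py .4385 -.317 .033 -130 4 4.6; python3 - <<'E'
from h import *
o=telemetry.get_obs();p=o['position']
im,D=eyes.camera('scene'); u,v=proj('scene',[.4385,-.317,.05])[0]
c=cv2.getRectSubPix(im,(64,64),(float(u),float(v)));cv2.imwrite('pics/g1.png',cv2.resize(c,(500,500),interpolation=cv2.INTER_CUBIC)); print(proj('scene',[p,[.4385,-.317,.046]])-[u,v])
E
```

```text
from [ 0.4413 -0.3113  0.0654] yaw 230.5 dyaw -0.5 q7 -1.79 t 2.2 F [-1.1 -0.5 -0.2]
[[[0.15,-0.04,0.81],0.002,4.6],[[0.15,-0.04,0.81],0.002,4.6],[[0.15,-0.04,0.81],0.002,4.6],[[0.15,-0.04,0.81],0.002,4.6]]
[[ 0.54037009 -3.34801148]
 [ 0.15098879  1.10189068]]
```

View pics/g1.png

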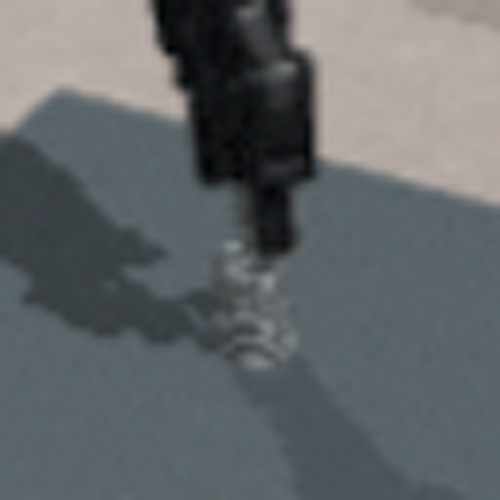

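The spring sits between the open fingers, with the near finger overlapping it at about (270,230). I'll correct the offset and descend.

servo_tool(
  deltas=[
    [[0.3,-0.1,0.0],0,4.8],
    [[0.3,-0.1,0.3],0,4.8],
    [[0,0,0.8],0,4.8],
    [[0,0,0.8],0,4.8],
    [[0,0,0.8],0,4.8],
    [[0,0,0.5],0,4.8],
    [[0,0,0],0,4.8],
    [[0,0,0],0,4.8],
  ],
)

```text
clock: 2.92
position: [0.4392, -0.3212, 0.0323]
ee_rot: [-0.424, 0.905, -0.005, 0.0]
ft_force: [-0.1, 0.7, 0.2]
grip_width: 0.566
```

```bash
python3 plan.py .4385 -.317 .033 -130 2 4.6
```

```text
from [ 0.4392 -0.3212  0.0323] yaw 230.2 dyaw -0.2 q7 -1.79 t 2.9167 F [-0.1  0.7  0.2]
[[[-0.14,0.16,-0.03],0.002,4.6],[[-0.14,0.16,-0.03],0.002,4.6]]
```

servo_tool(
  deltas=[
    [[-0.15,0.1,0],0,4.6],
    [[-0.1,0.1,0],0,4.6],
    [[0,0.0,0],0,4.6],
    [[0,0,0],0,4.6],
  ],
)

```text
clock: 3.25
position: [0.4398, -0.3174, 0.0327]
ee_rot: [-0.425, 0.905, -0.005, 0.001]
ft_force: [0.3, -0.2, 0.1]
grip_width: 0.535
```

```bash
python3 plan.py .4385 -.317 .033 -130 1 4.6
```

```text
from [ 0.4398 -0.3174  0.0327] yaw 230.3 dyaw -0.3 q7 -1.8 t 3.25 F [ 0.3 -0.2  0.1]
[[[0.05,0.12,-0.03],0.005,4.6]]
```

Close enough. Nudge, close, and lift slightly.

servo_tool(
  deltas=[
    [[0.03,0.1,0],0,4.6],
    [[0,0,0],0,4.0],
    [[0,0,0],0,3.0],
    [[0,0,0],0,2.0],
    [[0,0,0],0,2.0],
    [[0,0,0],0,2.0],
    [[0,0,0],0,2.0],
    [[0,0,0],0,2.0],
  ],
  force=30,
)

```text
clock: 3.92
position: [0.4391, -0.3171, 0.0334]
ee_rot: [-0.425, 0.905, -0.006, 0.001]
ft_force: [-0.4, 0.8, 0.0]
grip_width: 0.318
```

```bash
python3 plan.py .4385 -.317 .033 -130 1 4.6
```

```text
from [ 0.4391 -0.3171  0.0334] yaw 230.3 dyaw -0.3 q7 -1.79 t 3.9167 F [-0.4  0.8  0. ]
[[[0.03,0.05,0.04],0.005,4.6]]
```

servo_tool(
  deltas=[
    [[0,0,-2.5],0,2.0],
    [[0,0,-4.0],0,2.0],
    [[0,0,-4.0],0,2.0],
    [[0,0,-4.0],0,2.0],
    [[0,0,0],0,2.0],
    [[0,0,0],0,2.0],
  ],
)

```text
clock: 4.42
position: [0.4364, -0.3145, 0.1828]
ee_rot: [-0.425, 0.905, -0.003, -0.0]
ft_force: [0.5, 0.7, -1.9]
grip_width: 0.323
```

```bash
python3 plan.py .571 -.022 .185 -96 10 2
```

```text
from [ 0.4364 -0.3145  0.1828] yaw 230.3 dyaw 33.7 q7 -1.76 t 4.4167 F [ 0.5  0.7 -1.9]
[[[-3.11,0.83,-0.02],-0.059,2.0],[[-3.15,0.65,-0.02],-0.059,2.0],[[-3.19,0.46,-0.02],-0.059,2.0],[[-3.21,0.27,-0.02],-0.059,2.0],[[-3.22,0.08,-0.02],-0.059,2.0],[[-3.22,-0.1,-0.02],-0.059,2.0],[[-3.21,-0.29,-0.02],-0.059,2.0],[[-3.18,-0.48,-0.02],-0.059,2.0],[[-3.15,-0.67,-0.02],-0.059,2.0],[[-3.1,-0.85,-0.02],-0.059,2.0]]
```

servo_tool(
  deltas=[
    [[-3.1,0.85,-0.1],-0.059,2.0],
    [[-3.15,0.65,-0.1],-0.059,2.0],
    [[-3.2,0.45,-0.1],-0.059,2.0],
    [[-3.2,0.25,0],-0.059,2.0],
    [[-3.2,0.1,0],-0.059,2.0],
    [[-3.2,-0.1,0],-0.059,2.0],
    [[-3.2,-0.3,0],-0.059,2.0],
    [[-3.2,-0.5,0],-0.059,2.0],
    [[-2.5,-0.55,0],-0.059,2.0],
    [[-1.5,-0.5,0],-0.03,2.0],
    [[0,0,0],0,2.0],
    [[0,0,0],0,2.0],
  ],
)

```text
clock: 5.42
position: [0.562, -0.0328, 0.1746]
ee_rot: [-0.667, 0.745, -0.0, -0.004]
ft_force: [0.2, -0.5, -0.9]
grip_width: 0.322
```

```bash
python3 plan.py .571 -.022 .18 -96 3 2;  python3 - <<'E'
from h import *
p=telemetry.get_obs()['position']
out=[]
for n,r in(('scene',34),('top',17)):
    fr=[eyes.camera(n) for _ in range(4)]; im=np.mean([f[0] for f in fr],0).astype(np.float32); np.save(n+'_h.npy',im)
    d=np.array([f[1] for f in fr]);d[d==0]=np.nan;np.save(n+'_hd.npy',np.nanmedian(d,0))
    u,v=proj(n,[.571,-.022,.14])[0]; c=cv2.getRectSubPix(im,(2*r,2*r),(float(u),float(v))); lo,hi=np.percentile(c,[1,99]);c=np.clip((c-lo)/(hi-lo),0,1)*255
    out.append(cv2.resize(c.astype(np.uint8),(400,400),interpolation=cv2.INTER_CUBIC)); print(n,u,v)
    P=deep(n,[(a,b) for b in range(int(v)-25,int(v)+25) for a in range(int(u)-20,int(u)+20)],np.load(n+'_hd.npy'))
    for lo,hi in((.118,.13),(.136,.15),(.15,.163),(.163,.18)):
        q=P[(np.hypot(P[:,0]-.571,P[:,1]+.022)<.03)&(P[:,2]>lo)&(P[:,2]<hi)]
        if len(q): print(n,lo,len(q),q.mean(0).round(4),q.min(0).round(4),q.max(0).round(4))
cv2.imwrite('pics/h1.png',np.hstack(out))
E
```

```text
from [ 0.562  -0.0328  0.1746] yaw 263.6 dyaw 0.4 q7 -1.81 t 5.4167 F [ 0.2 -0.5 -0.9]
[[[-0.39,-0.26,-0.18],-0.002,2.0],[[-0.39,-0.26,-0.18],-0.002,2.0],[[-0.39,-0.26,-0.18],-0.002,2.0]]
scene 319.59198949143257 181.94845195846008
scene 0.118 50 [ 0.5735 -0.0222  0.1251] [ 0.5639 -0.0325  0.1181] [ 0.581  -0.0136  0.1288]
scene 0.136 24 [ 0.5686 -0.0341  0.1458] [ 0.549  -0.0464  0.1422] [ 0.5752 -0.0259  0.15  ]
scene 0.15 29 [ 0.5684 -0.0363  0.1575] [ 0.5571 -0.0497  0.1523] [ 0.5753 -0.024   0.1624]
scene 0.163 60 [ 0.5669 -0.0363  0.1744] [ 0.5489 -0.0519  0.1671] [ 0.5767 -0.0159  0.1792]
top 317.3742170563675 183.60723601813365
```

View pics/h1.png

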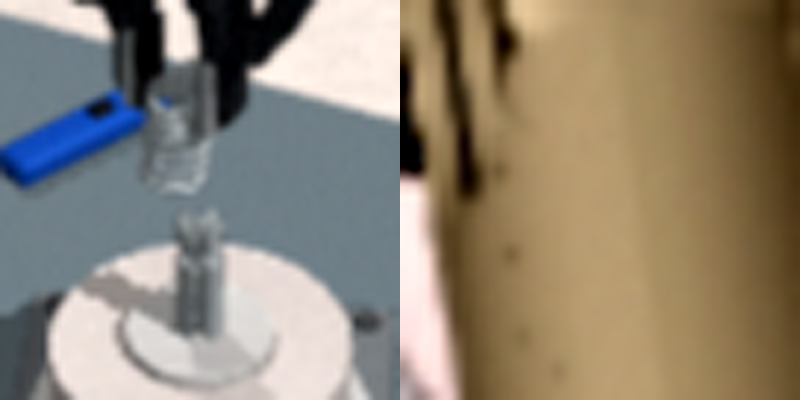

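The spring hangs in the jaws at about (180,130). The spindle end is at about (200,215) with its keyway notch facing the camera. I'll check the spring against the spindle in this image, then align.

```bash
python3 - <<'E'
from h import *
im=np.load('scene_h.npy');u0,v0=319.592-34,181.948-34
p=telemetry.get_obs()['position']; k=400/68
print('tcp axis', (proj('scene',[[p[0],p[1],z] for z in(.145,.155,.165)])-[u0,v0])*k)
print('spindle', (proj('scene',[[.571,-.022,z] for z in(.128,.11,.09)])-[u0,v0])*k)
g=im.mean(2)
for v in (174,176,178,185,188,192,196): print(v,(v-v0)*k//1,g[v,302:334].astype(int).tolist())
E
python3 plan.py .571 -.022 .18 -96 3 2
```

```text
tcp axis [[182.50906284 170.56532869]
 [182.3678639  151.21350973]
 [182.22480271 131.60591392]]
spindle [[200.03085378 222.81271844]
 [200.07619961 256.36502685]
 [200.12518814 292.74125349]]
174 153.0 [73, 84, 84, 84, 86, 92, 98, 96, 89, 76, 93, 110, 105, 96, 98, 113, 123, 128, 120, 107, 102, 99, 98, 100, 99, 98, 99, 100, 100, 99, 100, 99]
176 165.0 [86, 93, 98, 101, 100, 100, 99, 92, 78, 79, 109, 119, 97, 88, 92, 106, 119, 129, 122, 106, 100, 100, 99, 98, 99, 99, 99, 100, 99, 101, 100, 100]
178 176.0 [99, 100, 100, 100, 101, 101, 101, 91, 80, 93, 106, 105, 98, 93, 96, 106, 115, 136, 133, 106, 100, 100, 101, 100, 100, 98, 99, 99, 100, 98, 99, 98]
185 217.0 [100, 99, 100, 101, 100, 99, 100, 101, 101, 98, 101, 100, 100, 93, 106, 118, 109, 110, 118, 125, 124, 102, 95, 100, 101, 101, 100, 99, 100, 100, 101, 100]
188 235.0 [101, 101, 101, 99, 100, 99, 99, 101, 99, 100, 100, 100, 99, 91, 73, 83, 94, 95, 87, 96, 109, 97, 95, 98, 99, 99, 98, 100, 99, 99, 101, 100]
192 259.0 [100, 100, 101, 119, 159, 171, 164, 166, 166, 165, 164, 167, 166, 143, 117, 118, 93, 83, 103, 119, 127, 123, 144, 165, 164, 164, 165, 167, 167, 166, 171, 155]
196 282.0 [111, 112, 110, 110, 109, 111, 146, 168, 169, 166, 166, 166, 153, 126, 92, 73, 79, 75, 73, 86, 106, 114, 145, 166, 164, 166, 165, 165, 165, 165, 165, 164]
from [ 0.5622 -0.034   0.1757] yaw 263.5 dyaw 0.5 q7 -1.81 t 5.8167 F [-0.1  0.3  0.1]
[[[-0.43,-0.25,-0.14],-0.003,2.0],[[-0.43,-0.25,-0.14],-0.003,2.0],[[-0.43,-0.25,-0.14],-0.003,2.0]]
```

servo_tool(
  deltas=[
    [[-0.4,-0.25,-0.1],0,2.0],
    [[-0.4,-0.25,0],0,2.0],
    [[-0.3,-0.2,0],0,2.0],
    [[0,0,0],0,2.0],
    [[0,0,0],0,2.0],
    [[0,0,0],0,2.0],
  ],
)

```text
clock: 6.32
position: [0.5714, -0.0234, 0.1771]
ee_rot: [-0.665, 0.747, -0.001, -0.003]
ft_force: [-0.1, -0.1, -0.7]
grip_width: 0.324
```

```bash
cat > sp.py <<'E'
from h import *
bg=np.load('scene_m.npy'); n='scene'
o=telemetry.get_obs();print(o['position'].round(4),o['ft_force'].round(1))
fr=[eyes.camera(n) for _ in range(4)];im=np.mean([f[0] for f in fr],0);p=telemetry.get_obs()['position'];print(p.round(4))
np.save('scene_h.npy',im)
df=np.abs(im-bg).max(2)
u,v=proj(n,[p[0],p[1],p[2]-.02])[0]
for z in (.0,-.008,-.014,-.02,-.026,-.032):
    a,b=proj(n,[p[0],p[1],p[2]+z])[0]; r=int(round(b)); row=df[r,int(a)-12:int(a)+14]; k=np.flatnonzero(row>9)+int(a)-12
    print('z',z,'tcp col',a.round(2),'row',r,k.min() if len(k) else 0,k.max() if len(k) else 0,row.astype(int).tolist())
print('spindle col',proj(n,[.571,-.022,.128]))
E
python3 sp.py
```

```text
[ 0.5714 -0.0234  0.1771] [-0.1 -0.1 -0.7]
[ 0.5713 -0.0237  0.1771]
z 0.0 tcp col 318.87 row 169 306 331 [9, 7, 5, 2, 4, 20, 29, 8, 16, 40, 44, 7, 5, 9, 8, 19, 24, 10, 6, 36, 65, 61, 55, 31, 6, 19]
z -0.008 tcp col 318.88 row 172 310 331 [3, 4, 4, 4, 14, 19, 15, 4, 8, 13, 32, 33, 31, 20, 9, 25, 26, 13, 15, 17, 35, 1, 19, 19, 18, 20]
z -0.014 tcp col 318.88 row 174 307 331 [5, 13, 19, 20, 21, 18, 4, 8, 7, 4, 3, 4, 7, 9, 12, 10, 7, 28, 37, 21, 19, 21, 19, 20, 19, 19]
z -0.02 tcp col 318.89 row 176 306 331 [20, 17, 21, 22, 20, 13, 4, 18, 16, 19, 22, 10, 10, 14, 5, 37, 60, 42, 28, 19, 19, 19, 19, 21, 20, 20]
z -0.026 tcp col 318.89 row 178 306 331 [21, 21, 20, 21, 22, 16, 4, 24, 35, 20, 9, 5, 4, 16, 16, 56, 62, 29, 21, 21, 20, 20, 20, 19, 20, 19]
z -0.032 tcp col 318.9 row 180 306 331 [20, 20, 20, 21, 21, 14, 4, 6, 3, 8, 13, 9, 6, 11, 10, 45, 61, 37, 20, 21, 20, 21, 19, 19, 19, 21]
spindle col [[319.59724514 185.82616214]]
```

```bash
cat > fit.py <<'E'
from h import *
from scipy.optimize import least_squares
n='scene'
fr=[eyes.camera(n) for _ in range(6)];D=np.array([f[1] for f in fr]);D[D==0]=np.nan;D=np.nanmedian(D,0);np.save('scene_hd.npy',D)
p=telemetry.get_obs()['position'];print('tcp',p.round(4))
P=deep(n,[(a,b) for b in range(140,215) for a in range(295,345)],D)
o,_=ray(n,[[320,200]]);w=np.array([.571,-.022])-o[:2];w/=np.linalg.norm(w);lat=np.array([w[1],-w[0]])
def fit(c,r,lo,hi,lab):
    q=P[(np.hypot(P[:,0]-c[0],P[:,1]-c[1])<r+.008)&(P[:,2]>lo)&(P[:,2]<hi)]
    if len(q)<6: print(lab,len(q));return
    f=lambda x:np.hypot(q[:,0]-x[0],q[:,1]-x[1])-r
    s=least_squares(f,c+.003*w,loss='soft_l1',f_scale=.001);l=q[:,:2]@lat
    print(lab,len(q),'fit',s.x.round(4),'rms',np.sqrt(np.mean(s.fun**2)).round(4),'lateral mid',((l.min()+l.max())/2).round(4),'lat fit',(s.x@lat).round(4),'width',(l.max()-l.min()).round(4))
c=np.array([.571,-.022])
fit(c,.010,.075,.105,'spindle low');fit(c,.010,.122,.131,'spindle end')
t=p[:2]-.003*lat
for a in(-.033,-.025,-.017,-.012): fit(t,.0142,p[2]+a,p[2]+a+.009,f'spring {a}')
print('tcp lat',(p[:2]@lat).round(4),'lat',lat.round(2),'away',w.round(2))
E
python3 fit.py
```

```text
tcp [ 0.5714 -0.0236  0.1771]
spindle low 76 fit [ 0.5687 -0.0239] rms 0.0029 lateral mid -0.261 lat fit -0.2603 width 0.0197
spindle end 39 fit [ 0.5653 -0.0252] rms 0.0034 lateral mid -0.261 lat fit -0.26 width 0.0194
spring -0.033 36 fit [ 0.5705 -0.0296] rms 0.0021 lateral mid -0.2669 lat fit -0.2662 width 0.0262
spring -0.025 16 fit [ 0.5708 -0.0291] rms 0.0013 lateral mid -0.2657 lat fit -0.266 width 0.0236
spring -0.017 19 fit [ 0.5708 -0.0277] rms 0.0014 lateral mid -0.2645 lat fit -0.2646 width 0.0259
spring -0.012 18 fit [ 0.5709 -0.0268] rms 0.0014 lateral mid -0.2656 lat fit -0.2639 width 0.0234
tcp lat -0.2612 lat [-0.42  0.91] away [-0.91 -0.42]
```

The spring is tilted about 7° in the jaws, with its foot some 5 mm off towards -y. Forcing it on like that would be wrong. I'll set it down on the flat top of the label roll, towards the robot, and regrip it centred.

```bash
python3 plan.py .522 -.018 .178 -96 3 2
```

```text
from [ 0.5714 -0.0236  0.1771] yaw 263.4 dyaw 0.6 q7 -1.83 t 6.8167 F [-0.1 -0.2  0.5]
[[[0.0,1.66,-0.03],-0.004,2.0],[[-0.0,1.66,-0.03],-0.004,2.0],[[-0.01,1.66,-0.03],-0.004,2.0]]
```

servo_tool(
  deltas=[
    [[0,1.7,0],0,2.0],
    [[0,1.6,0],0,2.0],
    [[0,1.4,0],0,2.0],
    [[0,0,0],0,2.0],
    [[0,0,0.5],0,2.0],
    [[0,0,1.5],0,2.0],
    [[0,0,1.8],0,2.0],
    [[0,0,1.6],0,2.0],
    [[0,0,1.2],0,2.0],
    [[0,0,0.4],0,2.0],
    [[0,0,0],0,2.0],
    [[0,0,0],0,2.0],
  ],
)

```text
clock: 7.82
position: [0.5277, -0.0192, 0.1036]
ee_rot: [-0.665, 0.747, -0.003, -0.002]
ft_force: [0.0, -1.2, 0.2]
grip_width: 0.322
```

```bash
python3 plan.py .522 -.018 .096 -96 3 2
```

```text
from [ 0.5277 -0.0192  0.1036] yaw 263.3 dyaw 0.7 q7 -1.85 t 7.8167 F [ 0.  -1.2  0.2]
[[[-0.02,0.19,0.25],-0.004,2.0],[[-0.02,0.19,0.25],-0.004,2.0],[[-0.02,0.19,0.25],-0.004,2.0]]
```

servo_tool(
  deltas=[
    [[0,0.2,0],0,2.0],
    [[0,0.2,0.2],0,2.0],
    [[0,0.1,0.2],0,2.0],
    [[0,0,0.2],0,2.0],
    [[0,0,0.15],0,2.0],
    [[0,0,0.1],0,2.0],
    [[0,0,0],0,2.0],
    [[0,0,0],0,2.0],
  ],
)

```text
clock: 8.48
position: [0.5243, -0.0186, 0.0973]
ee_rot: [-0.665, 0.747, -0.004, 0.0]
ft_force: [-0.5, -0.9, -0.6]
grip_width: 0.325
```

```bash
python3 plan.py .522 -.018 .096 -96 3 2
```

```text
from [ 0.5243 -0.0186  0.0973] yaw 263.3 dyaw 0.7 q7 -1.86 t 8.4833 F [-0.5 -0.9 -0.6]
[[[-0.01,0.08,0.04],-0.004,2.0],[[-0.01,0.08,0.04],-0.004,2.0],[[-0.01,0.08,0.04],-0.004,2.0]]
```

servo_tool(
  deltas=[
    [[0,0.05,0.12],0,2.0],
    [[0,0,0.1],0,2.0],
    [[0,0,0.05],0,2.0],
    [[0,0,0],0,2.0],
  ],
)

```text
clock: 8.82
position: [0.5242, -0.0188, 0.0947]
ee_rot: [-0.665, 0.747, -0.005, 0.0]
ft_force: [0.8, -0.1, 1.0]
grip_width: 0.324
```

servo_tool(
  deltas=[
    [[0,0,0],0,3.2],
    [[0,0,0],0,4.0],
    [[0,0,0],0,4.8],
    [[0,0,0],0,4.8],
    [[0,0,0],0,4.8],
  ],
)

```text
clock: 9.23
position: [0.5242, -0.0186, 0.0947]
ee_rot: [-0.665, 0.747, -0.005, 0.0]
ft_force: [-0.3, 0.5, 0.3]
grip_width: 0.563
```

```bash
cat > fit2.py <<'E'
from h import *
from scipy.optimize import least_squares
p=telemetry.get_obs()['position'];print('tcp',p.round(4),telemetry.get_obs()['ft_force'].round(1))
n='scene'
fr=[eyes.camera(n) for _ in range(6)];D=np.array([f[1] for f in fr]);D[D==0]=np.nan;D=np.nanmedian(D,0);im=np.mean([f[0] for f in fr],0)
u,v=proj(n,[.523,-.023,.085])[0];u,v=int(u),int(v)
P=deep(n,[(a,b) for b in range(v-35,v+35) for a in range(u-30,u+30)],D)
lat=np.array([-.42,.91]);w=np.array([-.91,-.42])
print('tcp lat',(p[:2]@lat).round(4))
for lo,hi in((.066,.076),(.076,.086),(.086,.096),(.096,.104),(.104,.112)):
    q=P[(np.hypot(P[:,0]-.523,P[:,1]+.023)<.024)&(P[:,2]>lo)&(P[:,2]<hi)]
    if len(q)<6: continue
    s=least_squares(lambda x:np.hypot(q[:,0]-x[0],q[:,1]-x[1])-.0142,[.521,-.024],loss='soft_l1',f_scale=.001);l=q[:,:2]@lat
    print(lo,len(q),s.x.round(4),np.sqrt(np.mean(s.fun**2)).round(4),'lat',(s.x@lat).round(4),((l.min()+l.max())/2).round(4),(l.max()-l.min()).round(4))
c=cv2.getRectSubPix(im.astype(np.float32),(60,60),(float(u),float(v)-5));lo,hi=np.percentile(c,[1,99]);cv2.imwrite('pics/r1.png',cv2.resize((np.clip((c-lo)/(hi-lo),0,1)*255).astype(np.uint8),(480,480),interpolation=cv2.INTER_CUBIC))
E
python3 fit2.py
```

```text
tcp [ 0.5242 -0.0186  0.0947] [-0.3  0.5  0.3]
tcp lat -0.2371
0.066 20 [ 0.5275 -0.0251] 0.0032 lat -0.2444 -0.2396 0.0181
0.076 22 [ 0.5239 -0.0246] 0.001 lat -0.2424 -0.2396 0.0231
0.086 26 [ 0.5256 -0.0239] 0.0014 lat -0.2425 -0.2385 0.0205
0.096 53 [ 0.5265 -0.0239] 0.0035 lat -0.2429 -0.2462 0.0355
0.104 39 [ 0.5263 -0.0248] 0.0044 lat -0.2436 -0.2462 0.0355
```

View pics/r1.png

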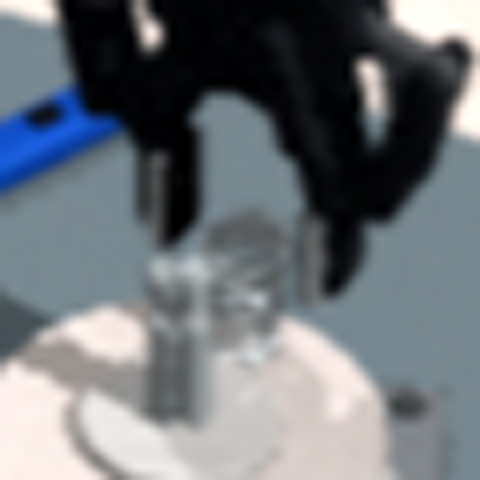

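The spring stands on the roll between the open fingers, with its top at about (243,225), and the spindle is in front on the left. I'll compare the jaw centre in the image with the projected TCP.

```bash
python3 - <<'E'
from h import *
p=telemetry.get_obs()['position']
u,v=proj('scene',[.523,-.023,.085])[0];u,v=int(u),int(v)-5
f=lambda P:((proj('scene',P)-[u-29.5,v-29.5])*8).round(0).tolist()
a=np.radians(83.3);j=np.array([np.cos(a),np.sin(a),0]);s=np.array([j[1],-j[0],0])
print('tcp',f([p+[0,0,z] for z in(0,.015)]))
print('pad near edges L,R',f([p-.024*j+.011*s,p+.024*j+.011*s]),'far',f([p-.024*j-.011*s,p+.024*j-.011*s]))
print('spindle',f([[.571,-.022,.128],[.571,-.022,.1]]))
for x,y in((.5255,-.0242),(.524,-.0186)): print('spring at',x,y,f([[x,y,.109],[x,y,.086],[x,y,.063]]))
E
```

```text
tcp [[248.0, 266.0], [249.0, 229.0]]
pad near edges L,R [[166.0, 259.0], [296.0, 310.0]] far [[201.0, 223.0], [331.0, 272.0]]
spindle [[177.0, 267.0], [177.0, 337.0]]
spring at 0.5255 -0.0242 [[231.0, 228.0], [230.0, 284.0], [230.0, 339.0]]
spring at 0.524 -0.0186 [[249.0, 230.0], [248.0, 286.0], [247.0, 341.0]]
```

Camera and TCP agree: the pad edges fall where predicted, and the spring is about 1 mm towards -y. I'll shift, regrip and lift.

servo_tool(
  deltas=[
    [[0.12,0,0],0,4.8],
    [[0,0,0],0,4.0],
    [[0,0,0],0,3.2],
    [[0,0,0],0,2.8],
    [[0,0,0],0,2.0],
    [[0,0,0],0,2.0],
    [[0,0,0],0,2.0],
    [[0,0,0],0,2.0],
  ],
  force=30,
)

```text
clock: 10.2
position: [0.5242, -0.0201, 0.0948]
ee_rot: [-0.665, 0.747, -0.005, 0.0]
ft_force: [0.1, -0.1, -0.3]
grip_width: 0.32
```

servo_tool(
  deltas=[
    [[0,0,-1.0],0,2.0],
    [[0,0,-2.0],0,2.0],
    [[0,0,-2.5],0,2.0],
    [[0,0,-2.2],0,2.0],
    [[0,0,0],0,2.0],
    [[0,-1.5,0],0,2.0],
    [[0,-1.5,0],0,2.0],
    [[0,-1.3,0],0,2.0],
    [[0,0,0],0,2.0],
    [[0,0,0],0,2.0],
  ],
)

```text
clock: 11.03
position: [0.5669, -0.024, 0.1805]
ee_rot: [-0.665, 0.747, -0.005, 0.001]
ft_force: [0.1, 0.0, -1.3]
grip_width: 0.322
```

```bash
cat >> sp.py <<'E'
u,v=proj('scene',[.571,-.022,.14])[0]
c=cv2.getRectSubPix(im.astype(np.float32),(60,60),(float(int(u)),float(int(v))));lo,hi=np.percentile(c,[1,99]);c=cv2.resize((np.clip((c-lo)/(hi-lo),0,1)*255).astype(np.uint8),(600,600),interpolation=cv2.INTER_CUBIC)
f=lambda P:((proj('scene',P)-[int(u)-29.5,int(v)-29.5])*10)
import sys
zf=float(sys.argv[1])
for P in (f([p-[0,0,zf],p+[0,0,.013]]),f([[.571,-.022,.128],[.571,-.022,.07]])): cv2.line(c,*[tuple(int(t) for t in q) for q in P],(0,0,255),1)
cv2.imwrite(sys.argv[2],c)
E
python3 sp.py .032 pics/s2.png | head -3; python3 fit.py; python3 plan.py .571 -.022 .17 -96 2 2
```

```text
[ 0.5669 -0.024   0.1805] [ 0.1  0.  -1.3]
[ 0.5664 -0.0242  0.1805]
z 0.0 tcp col 319.55 row 167 307 332 [17, 13, 12, 7, 7, 22, 31, 38, 27, 29, 49, 54, 52, 37, 5, 19, 15, 17, 10, 64, 67, 59, 41, 2, 19, 19]
tcp [ 0.5669 -0.0243  0.1806]
spindle low 74 fit [ 0.5687 -0.0239] rms 0.003 lateral mid -0.261 lat fit -0.2603 width 0.0197
spindle end 39 fit [ 0.566  -0.0245] rms 0.0035 lateral mid -0.261 lat fit -0.2597 width 0.0193
spring -0.033 36 fit [ 0.5663 -0.0282] rms 0.002 lateral mid -0.2646 lat fit -0.2632 width 0.0263
spring -0.025 21 fit [ 0.5662 -0.0284] rms 0.0014 lateral mid -0.2633 lat fit -0.2634 width 0.0237
spring -0.017 16 fit [ 0.5661 -0.0278] rms 0.001 lateral mid -0.2633 lat fit -0.2628 width 0.0235
spring -0.012 17 fit [ 0.5663 -0.0273] rms 0.0012 lateral mid -0.2633 lat fit -0.2624 width 0.0235
tcp lat -0.2599 lat [-0.42  0.91] away [-0.91 -0.42]
from [ 0.5669 -0.0243  0.1806] yaw 263.4 dyaw 0.6 q7 -1.83 t 11.5333 F [ 0.4 -0.6 -0.1]
[[[-0.14,-0.19,0.53],-0.006,2.0],[[-0.14,-0.19,0.53],-0.006,2.0]]
```

View pics/s2.png

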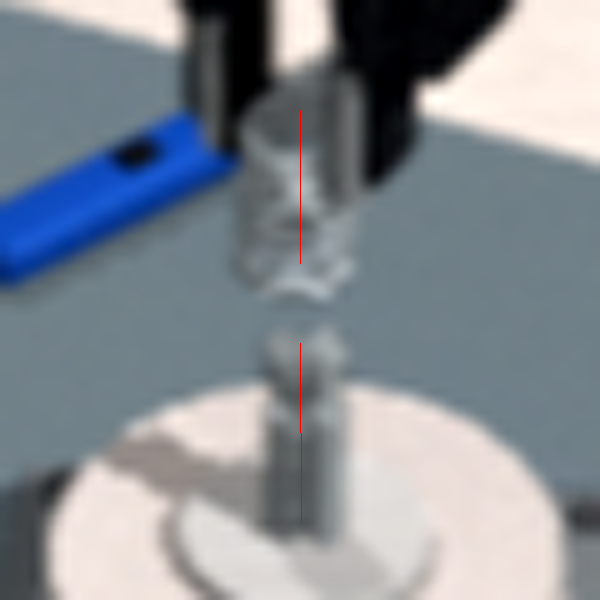

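The spring is now upright in the jaws. Its axis is at column 297 and the spindle's at 304, so the alignment needs a small shift.

servo_tool(
  deltas=[
    [[-0.2,-0.2,0.4],0,2.0],
    [[-0.2,-0.2,0.4],0,2.0],
    [[0,0,0.3],0,2.0],
    [[0,0,0],0,2.0],
    [[0,0,0],0,2.0],
  ],
)

```text
clock: 11.95
position: [0.5717, -0.0203, 0.168]
ee_rot: [-0.665, 0.747, -0.005, 0.001]
ft_force: [0.0, -0.2, -0.9]
grip_width: 0.323
```

```bash
python3 plan.py .5713 -.0206 .166 -96 2 2
```

```text
from [ 0.5717 -0.0203  0.168 ] yaw 263.4 dyaw 0.6 q7 -1.84 t 11.95 F [ 0.  -0.2 -0.9]
[[[0.02,0.02,0.1],-0.006,2.0],[[0.02,0.02,0.1],-0.006,2.0]]
```

servo_tool(
  deltas=[
    [[0,0,0.3],0,2.0],
    [[0,0,0.3],0,2.0],
    [[0,0,0.3],0,2.0],
    [[0,0,0.2],0,2.0],
    [[0,0,0.1],0,2.0],
    [[0,0,0],0,2.0],
    [[0,0,0],0,2.0],
  ],
)

```text
clock: 12.53
position: [0.5725, -0.0205, 0.1558]
ee_rot: [-0.665, 0.747, -0.006, 0.001]
ft_force: [0.1, 0.3, 2.3]
grip_width: 0.316
```

```bash
python3 plan.py .5713 -.0206 .157 -96 1 2; python3 sp.py .032 pics/s3.png|head -1;python3 plan.py .5713 -.0206 .157 -96 1 2|head -1
```

```text
from [ 0.5725 -0.0205  0.1558] yaw 263.3 dyaw 0.7 q7 -1.85 t 12.5333 F [0.1 0.3 2.3]
[[[0.02,0.12,-0.12],-0.011,2.0]]
[ 0.5725 -0.0205  0.1558] [0.1 0.3 2.3]
from [ 0.5724 -0.0205  0.1557] yaw 263.3 dyaw 0.7 q7 -1.85 t 12.7333 F [-0.3 -0.8  2.8]
```

View pics/s3.png

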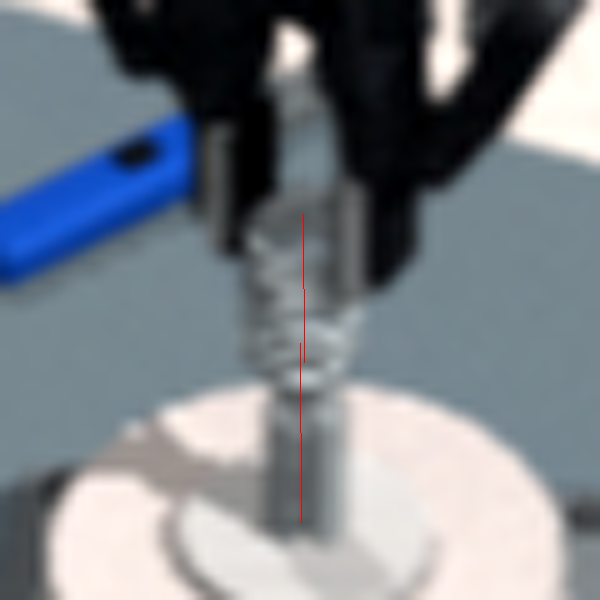

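The spring is centred on the spindle end and rests on it with about 2.5 N, so the tang is on the end face. I'll twist with light pressure.

servo_tool(
  deltas=[
    [[0,0.1,0],-0.1,2.0],
    [[0,0,0],-0.1,2.0],
    [[0,0,0],-0.1,2.0],
    [[0,0,0],-0.1,2.0],
    [[0,0,0],-0.1,2.0],
    [[0,0,0],0,2.0],
  ],
)

```text
clock: 13.23
position: [0.5709, -0.019, 0.1561]
ee_rot: [0.836, -0.549, 0.005, 0.0]
ft_force: [-0.2, 0.0, 2.5]
grip_width: 0.32
```

servo_tool(
  deltas=[
    [[0,0,0],-0.1,2.0],
    [[0,0,0],-0.1,2.0],
    [[0,0,0],-0.1,2.0],
    [[0,0,0],-0.1,2.0],
    [[0,0,0],-0.1,2.0],
    [[0,0,0],0,2.0],
  ],
)

```text
clock: 13.73
position: [0.5701, -0.0191, 0.1561]
ee_rot: [0.946, -0.325, 0.004, 0.002]
ft_force: [0.0, -0.9, 3.4]
grip_width: 0.328
```

```bash
cat > st.py <<'E'
from h import *
o=telemetry.get_obs();q=o['ee_rot'];print('t',o['clock'],o['position'].round(4),'yaw',np.degrees(2*np.arctan2(q[1],q[0])).round(1),'q7',o['joint_pos'][6].round(2),'F',o['ft_force'].round(1),'M',o['torque'].round(3),'g',round(o['grip_width'],3))
E
python3 st.py
```

```text
t 13.7333 [ 0.5701 -0.0191  0.1561] yaw -37.9 q7 -0.86 F [ 0.  -0.9  3.4] M [-0.046  0.067  0.064] g 0.328
```

servo_tool(
  deltas=[
    [[0.1,0.03,0],-0.1,2.0],
    [[0.05,0,0],-0.1,2.0],
    [[0,0,0],-0.1,2.0],
    [[0,0,0],-0.1,2.0],
    [[0,0,0],-0.1,2.0],
    [[0,0,0],0,2.0],
  ],
)

```text
clock: 14.23
position: [0.5711, -0.0205, 0.1562]
ee_rot: [0.996, -0.088, 0.004, 0.003]
ft_force: [0.6, -0.6, 3.0]
grip_width: 0.322
```

```bash
python3 st.py
```

```text
t 14.2333 [ 0.5711 -0.0205  0.1562] yaw -10.1 q7 -0.4 F [ 0.6 -0.6  3. ] M [ 0.004 -0.023  0.026] g 0.322
```

servo_tool(
  deltas=[
    [[0,0,0],-0.1,2.0],
    [[0,0,0],-0.1,2.0],
    [[0,0,0],-0.1,2.0],
    [[0,0,0],0,2.0],
  ],
)

```text
clock: 14.57
position: [0.5713, -0.0201, 0.1562]
ee_rot: [0.999, 0.052, 0.004, 0.003]
ft_force: [-0.5, -0.6, 2.9]
grip_width: 0.323
```

```bash
python3 st.py
```

```text
t 14.5667 [ 0.5713 -0.0201  0.1562] yaw 6.0 q7 -0.13 F [-0.5 -0.6  2.9] M [ 0.009  0.096 -0.008] g 0.323
```

servo_tool(
  deltas=[
    [[0,0.05,0],-0.09,2.0],
    [[0,0,0],-0.09,2.0],
    [[0,0,0],-0.09,2.0],
    [[0,0,0],-0.09,2.0],
    [[0,0,0],0,2.0],
  ],
)

```text
clock: 14.98
position: [0.5711, -0.02, 0.1561]
ee_rot: [0.977, 0.215, 0.003, 0.003]
ft_force: [-1.0, 0.1, 2.8]
grip_width: 0.323
```

```bash
python3 st.py
```

```text
t 14.9833 [ 0.5711 -0.02    0.1561] yaw 24.9 q7 0.18 F [-1.   0.1  2.8] M [ 0.006  0.272 -0.003] g 0.323
```

servo_tool(
  deltas=[
    [[0,0,0],-0.09,2.0],
    [[0,0,0],-0.09,2.0],
    [[0,0,0],-0.09,2.0],
    [[0,0,0],-0.09,2.0],
    [[0,0,0],0,2.0],
  ],
)

```text
clock: 15.4
position: [0.5709, -0.0198, 0.1559]
ee_rot: [0.929, 0.371, 0.002, 0.003]
ft_force: [-1.2, 0.2, 1.8]
grip_width: 0.319
```

```bash
python3 st.py
```

```text
t 15.4 [ 0.5709 -0.0198  0.1559] yaw 43.6 q7 0.49 F [-1.2  0.2  1.8] M [0.035 0.172 0.018] g 0.319
```

servo_tool(
  deltas=[
    [[0,0,0],-0.09,2.0],
    [[0,0,0],-0.09,2.0],
    [[0,0,0],-0.09,2.0],
    [[0,0,0],-0.09,2.0],
    [[0,0,0],0,2.0],
  ],
)

```text
clock: 15.82
position: [0.5697, -0.0204, 0.1552]
ee_rot: [0.857, 0.516, -0.0, 0.003]
ft_force: [-1.2, -2.5, 0.8]
grip_width: 0.321
```

```bash
python3 st.py
```

```text
t 15.8167 [ 0.5697 -0.0204  0.1552] yaw 62.1 q7 0.79 F [-1.2 -2.5  0.8] M [-0.558  0.386  0.013] g 0.321
```

Vertical force fell to 0.8 N and a lateral force appeared, so the tang has likely dropped into the keyway. I'll back the twist off slightly and press down gently.

servo_tool(
  deltas=[
    [[0,0,0.1],0.05,2.0],
    [[0,0,0.2],0.03,2.0],
    [[0,0,0.2],0,2.0],
    [[0,0,0],0,2.0],
  ],
)

```text
clock: 16.15
position: [0.5691, -0.0211, 0.1494]
ee_rot: [0.886, 0.464, -0.001, 0.003]
ft_force: [-1.2, 0.2, 1.5]
grip_width: 0.32
```

```bash
python3 st.py
```

```text
t 16.15 [ 0.5691 -0.0211  0.1494] yaw 55.2 q7 0.68 F [-1.2  0.2  1.5] M [-0.039  0.392  0.016] g 0.32
```

servo_tool(
  deltas=[
    [[0,0,0.3],0,2.0],
    [[0,0,0.3],0.02,2.0],
    [[0,0,0.3],-0.02,2.0],
    [[0,0,0.2],0,2.0],
    [[0,0,0],0,2.0],
  ],
)

```text
clock: 16.57
position: [0.5689, -0.021, 0.1367]
ee_rot: [0.888, 0.46, -0.001, 0.003]
ft_force: [-1.2, 0.0, 1.3]
grip_width: 0.325
```

```bash
python3 st.py
```

```text
t 16.5667 [ 0.5689 -0.021   0.1367] yaw 54.8 q7 0.66 F [-1.2  0.   1.3] M [-0.021  0.23   0.02 ] g 0.325
```

servo_tool(
  deltas=[
    [[-0.03,-0.04,0.4],0,2.0],
    [[0,0,0.4],0.0,2.0],
    [[0,0,0.4],0,2.0],
    [[0,0,0.4],0,2.0],
    [[0,0,0.2],0,2.0],
    [[0,0,0],0,2.0],
  ],
)

```text
clock: 17.07
position: [0.5687, -0.0209, 0.1173]
ee_rot: [0.888, 0.46, -0.001, 0.003]
ft_force: [-0.7, -0.4, 1.7]
grip_width: 0.326
```

```bash
python3 st.py
```

```text
t 17.0667 [ 0.5687 -0.0209  0.1173] yaw 54.7 q7 0.65 F [-0.7 -0.4  1.7] M [-0.004  0.271 -0.013] g 0.326
```

servo_tool(
  deltas=[
    [[0,0,0.4],0,2.0],
    [[0,0,0.4],0.0,2.0],
    [[0,0,0.3],0,2.0],
    [[0,0,0.2],0,2.0],
    [[0,0,0.1],0,2.0],
    [[0,0,0],0,2.0],
  ],
)

```text
clock: 17.57
position: [0.5686, -0.0209, 0.1015]
ee_rot: [0.888, 0.46, -0.001, 0.003]
ft_force: [0.2, -0.1, 1.0]
grip_width: 0.32
```

```bash
python3 st.py
```

```text
t 17.5667 [ 0.5686 -0.0209  0.1015] yaw 54.8 q7 0.64 F [ 0.2 -0.1  1. ] M [0.062 0.235 0.04 ] g 0.32
```

servo_tool(
  deltas=[
    [[0,0,0.15],0,2.0],
    [[0,0,0.15],0.0,2.0],
    [[0,0,0.1],0,2.0],
    [[0,0,0],0,2.0],
  ],
)

```text
clock: 17.9
position: [0.5688, -0.0209, 0.0973]
ee_rot: [0.888, 0.46, -0.001, 0.003]
ft_force: [-1.2, -0.0, 3.6]
grip_width: 0.323
```

```bash
python3 st.py
```

```text
t 17.9 [ 0.5688 -0.0209  0.0973] yaw 54.8 q7 0.64 F [-1.2 -0.   3.6] M [0.019 0.38  0.012] g 0.323
```

Contact stiffness matches a seated spring. Release and lift clear.

servo_tool(
  deltas=[
    [[0,0,-0.3],0,2.6],
    [[0,0,0],0,3.4],
    [[0,0,0],0,4.4],
    [[0,0,0],0,5.0],
    [[0,0,0],0,5.0],
    [[0,0,0],0,5.0],
    [[0,0,-1.0],0,5.0],
    [[0,0,-2.5],0,5.0],
    [[0,0,-3.5],0,5.0],
    [[0,0,-3.5],0,5.0],
    [[0,0,0],0,5.0],
  ],
)

```text
clock: 18.82
position: [0.567, -0.0201, 0.2098]
ee_rot: [0.888, 0.46, -0.002, 0.001]
ft_force: [1.0, 0.3, -0.3]
grip_width: 0.589
```

```bash
python3 st.py; python3 sp.py .032 pics/s4.png|head -1; python3 - <<'E'
from h import *
fr=[eyes.camera('scene') for _ in range(4)];D=np.array([f[1] for f in fr]);D[D==0]=np.nan;D=np.nanmedian(D,0)
P=deep('scene',[(a,b) for b in range(160,225) for a in range(295,345)],D)
d=np.hypot(P[:,0]-.570,P[:,1]+.0215)
q=P[(d>.0105)&(d<.016)&(P[:,2]>.08)];print('spring zone z hist',np.histogram(q[:,2],np.arange(.08,.135,.005)))
E
python3 plan.py .452 .303 .12 -13 12 5
```

```text
t 18.8167 [ 0.567  -0.0201  0.2098] yaw 54.8 q7 0.71 F [ 1.   0.3 -0.3] M [ 0.028 -0.059  0.012] g 0.589
[ 0.567  -0.0201  0.2098] [ 1.   0.3 -0.3]
spring zone z hist (array([11, 16,  9, 12, 21, 20, 21,  4,  6,  3,  0]), array([0.08 , 0.085, 0.09 , 0.095, 0.1  , 0.105, 0.11 , 0.115, 0.12 ,
       0.125, 0.13 , 0.135]))
from [ 0.5639 -0.021   0.202 ] yaw 54.8 dyaw -67.8 q7 0.71 t 19.2167 F [-0.9 -0.   0. ]
[[[1.67,-2.32,0.68],0.099,5.0],[[1.43,-2.47,0.68],0.099,5.0],[[1.18,-2.6,0.68],0.099,5.0],[[0.92,-2.7,0.68],0.099,5.0],[[0.65,-2.78,0.68],0.099,5.0],[[0.37,-2.83,0.68],0.099,5.0],[[0.09,-2.86,0.68],0.099,5.0],[[-0.19,-2.85,0.68],0.099,5.0],[[-0.47,-2.82,0.68],0.099,5.0],[[-0.74,-2.76,0.68],0.099,5.0],[[-1.01,-2.67,0.68],0.099,5.0],[[-1.27,-2.56,0.68],0.099,5.0]]
```

View pics/s4.png

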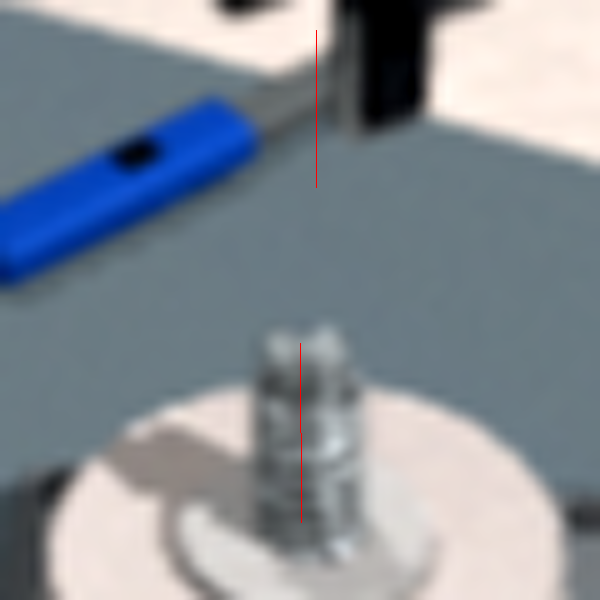

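The spring is seated on the plate, with its foot at about row 555 and its top at about 0.116 m. The spindle end shows above it with the notch at (302,345). That is 11 pictures viewed. Next I'll refine the collar centre while moving towards it.

servo_tool(
  deltas=[
    [[1.7,-2.4,0.5],0.1,5.5],
    [[1.5,-2.5,0.5],0.1,5.5],
    [[1.2,-2.6,0.5],0.1,5.5],
    [[0.9,-2.7,0.5],0.1,5.5],
    [[0.65,-2.8,0.5],0.1,5.5],
    [[0.4,-2.8,0.5],0.1,5.5],
    [[0.1,-2.85,0.5],0.1,5.5],
    [[-0.2,-2.85,0.5],0.1,5.5],
    [[-0.5,-2.8,0.5],0.1,5.5],
    [[-0.75,-2.75,0.5],0.1,5.5],
    [[-1.0,-2.6,0.5],0.1,5.5],
    [[0,0,0],0.0,5.5],
  ],
)

```text
clock: 20.22
position: [0.4612, 0.2882, 0.1383]
ee_rot: [0.995, -0.103, -0.011, 0.003]
ft_force: [-1.6, -0.1, 0.2]
grip_width: 0.645
```

```bash
python3 st.py; python3 - <<'E'
from h import *
for n in('top','scene'):
    I=np.load(n+'_m.npy').mean(2);u,v=proj(n,[.452,.3025,.01])[0];r=16 if n=='top' else 22
    sub=I[int(v)-r:int(v)+r,int(u)-r:int(u)+r]; U,V=np.meshgrid(np.arange(int(u)-r,int(u)+r),np.arange(int(v)-r,int(v)+r))
    # expected silhouette pixels: all points of collar cylinder; report dark mask shape
    for th in (48,56):
        m=(sub<th).astype(np.uint8); m=cv2.morphologyEx(m,cv2.MORPH_CLOSE,np.ones((3,3),np.uint8)); k,l,s,c=cv2.connectedComponentsWithStats(m); i=1+np.argmax(s[1:,4])
        x,y,w,h=s[i,:4]; cx,cy=U[0,0]+x+(w-1)/2,V[0,0]+y+(h-1)/2
        print(n,th,s[i],'box',w,h,'centroid pt',onz(n,[[U[0,0]+c[i][0],V[0,0]+c[i][1]]],.01).round(4),'boxmid',onz(n,[[cx,cy]],.01).round(4))
    print(n,'bench',np.median(sub))
    a=np.radians(np.arange(0,360,5)); Q=np.vstack([np.c_[.452+.021*np.cos(a),.3025+.021*np.sin(a),np.full(72,z)] for z in(0,.02)]);q=proj(n,Q);print('expected box',(q.max(0)-q.min(0)).round(1),'mid pt',onz(n,[(q.max(0)+q.min(0))/2],.01).round(4))
D=np.load('scene_d.npy');S=deep('scene',[(a,b) for b in range(205,250) for a in range(430,480)],D)
q=S[(S[:,2]>.0165)&(S[:,2]<.025)&(np.hypot(S[:,0]-.452,S[:,1]-.3025)<.026)];print('scene top ring',len(q),q.mean(0).round(4),(q.max(0)+q.min(0)).round(4)/2,cv2.minEnclosingCircle(q[:,:2].astype(np.float32)))
D=np.load('top_d.npy');S=deep('top',[(a,b) for b in range(210,245) for a in range(210,245)],D)
q=S[(S[:,2]>.0165)&(S[:,2]<.025)&(np.hypot(S[:,0]-.452,S[:,1]-.3025)<.026)];print('top ring',len(q),q.mean(0).round(4),(q.max(0)+q.min(0)).round(4)/2,cv2.minEnclosingCircle(q[:,:2].astype(np.float32)))
E
```

```text
t 20.2167 [0.4612 0.2882 0.1383] yaw -11.8 q7 -1.05 F [-1.6 -0.1  0.2] M [0.057 0.036 0.033] g 0.645
top 48 [12 13  4  7 14] box 4 7 centroid pt [[0.4551 0.3141 0.01  ]] boxmid [[0.453  0.3116 0.01  ]]
top 56 [11 12 12 10 87] box 12 10 centroid pt [[0.4509 0.3008 0.01  ]] boxmid [[0.4511 0.301  0.01  ]]
top bench 87.6111111111111
expected box [13.1 12.6] mid pt [[0.4521 0.3026 0.01  ]]
scene 48 [ 13  15  18  16 194] box 18 16 centroid pt [[0.4542 0.3011 0.01  ]] boxmid [[0.4534 0.3    0.01  ]]
scene 56 [ 13  15  19  16 223] box 19 16 centroid pt [[0.4535 0.3011 0.01  ]] boxmid [[0.4529 0.3012 0.01  ]]
scene bench 93.72222222222223
expected box [18.5 17.2] mid pt [[0.4522 0.3028 0.01  ]]
scene top ring 108 [0.4544 0.3017 0.019 ] [0.45295 0.3016  0.01895] ((0.45339715480804443, 0.3015161454677582), 0.020904291421175003)
top ring 66 [0.4519 0.3044 0.0194] [0.45215 0.3043  0.01955] ((0.45198947191238403, 0.3043137788772583), 0.021029341965913773)
```

```bash
python3 plan.py .4528 .3025 .045 -13 5 5.5
```

```text
from [0.4612 0.2882 0.1383] yaw -11.8 dyaw -1.2 q7 -1.05 t 20.2167 F [-1.6 -0.1  0.2]
[[[-0.22,-0.25,1.87],0.004,5.5],[[-0.22,-0.24,1.87],0.004,5.5],[[-0.23,-0.24,1.87],0.004,5.5],[[-0.23,-0.24,1.87],0.004,5.5],[[-0.23,-0.24,1.87],0.004,5.5]]
```

servo_tool(
  deltas=[
    [[-0.2,-0.2,1.5],0.004,5.5],
    [[-0.2,-0.2,1.8],0.004,5.5],
    [[-0.2,-0.2,1.8],0.004,5.5],
    [[-0.2,-0.2,1.8],0.004,5.5],
    [[-0.1,-0.2,1.2],0.004,5.5],
    [[0,0,0],0,5.5],
    [[0,0,0],0,5.5],
    [[0,0,0],0,5.5],
  ],
)

```text
clock: 20.88
position: [0.4492, 0.3026, 0.052]
ee_rot: [0.994, -0.109, -0.014, 0.003]
ft_force: [0.4, 0.1, 0.1]
grip_width: 0.644
```

```bash
python3 plan.py .4528 .3025 .006 -13 4 5.5
```

```text
from [0.4492 0.3026 0.052 ] yaw -12.5 dyaw -0.5 q7 -1.16 t 20.8833 F [0.4 0.1 0.1]
[[[0.09,-0.02,1.15],0.002,5.5],[[0.09,-0.02,1.15],0.002,5.5],[[0.09,-0.02,1.15],0.002,5.5],[[0.09,-0.02,1.15],0.002,5.5]]
```

servo_tool(
  deltas=[
    [[0.1,0,0.8],0,5.5],
    [[0.1,0,1.0],0,5.5],
    [[0.1,0,1.0],0,5.5],
    [[0,0,0.8],0,5.5],
    [[0,0,0.4],0,5.5],
    [[0,0,0],0,5.5],
    [[0,0,0],0,5.5],
  ],
)

```text
clock: 21.47
position: [0.4534, 0.3014, 0.0097]
ee_rot: [0.994, -0.11, -0.012, 0.002]
ft_force: [-0.3, 0.6, 0.0]
grip_width: 0.64
```

```bash
python3 plan.py .4528 .3025 .005 -13 2 5.5
```

```text
from [0.4534 0.3014 0.0097] yaw -12.6 dyaw -0.4 q7 -1.19 t 21.4667 F [-0.3  0.6  0. ]
[[[-0.04,-0.05,0.24],0.004,5.5],[[-0.04,-0.05,0.24],0.004,5.5]]
```

servo_tool(
  deltas=[
    [[-0.03,-0.08,0.25],0,5.5],
    [[0,0,0.2],0,5.2],
    [[0,0,0],0,4.4],
    [[0,0,0],0,3.7],
    [[0,0,0],0,3.0],
    [[0,0,0],0,3.0],
    [[0,0,0],0,3.0],
    [[0,0,0],0,3.0],
    [[0,0,0],0,3.0],
  ],
  force=45,
)

```text
clock: 22.22
position: [0.4538, 0.303, 0.0062]
ee_rot: [0.994, -0.109, -0.011, 0.002]
ft_force: [0.3, -0.3, -0.3]
grip_width: 0.379
```

```bash
python3 st.py
```

```text
t 22.2167 [0.4538 0.303  0.0062] yaw -12.6 q7 -1.2 F [ 0.3 -0.3 -0.3] M [-0.031 -0.01   0.018] g 0.379
```

servo_tool(
  deltas=[
    [[0,0,-2.0],0,3.0],
    [[0,0,-3.8],0,3.0],
    [[0,0,-4.0],0,3.0],
    [[0,0,-4.0],0,3.0],
    [[0,0,-3.5],0,3.0],
    [[0,0,0],0,3.0],
    [[0,0,0],0,3.0],
  ],
)

```text
clock: 22.8
position: [0.4559, 0.3023, 0.1849]
ee_rot: [0.994, -0.109, -0.014, 0.003]
ft_force: [0.2, 0.2, -1.1]
grip_width: 0.384
```

```bash
python3 st.py;python3 plan.py .570 -.0215 .185 -65 11 3
```

```text
t 22.8 [0.4559 0.3023 0.1849] yaw -12.5 q7 -1.06 F [ 0.2  0.2 -1.1] M [-0.05  -0.065  0.024] g 0.384
from [0.4559 0.3023 0.1849] yaw -12.5 dyaw -52.5 q7 -1.06 t 22.8 F [ 0.2  0.2 -1.1]
[[[1.65,2.65,-0.0],0.083,3.0],[[1.86,2.5,-0.0],0.083,3.0],[[2.07,2.34,-0.0],0.083,3.0],[[2.25,2.16,-0.0],0.083,3.0],[[2.43,1.96,-0.0],0.083,3.0],[[2.58,1.76,-0.0],0.083,3.0],[[2.72,1.53,-0.0],0.083,3.0],[[2.84,1.3,-0.0],0.083,3.0],[[2.93,1.06,-0.0],0.083,3.0],[[3.01,0.81,-0.0],0.083,3.0],[[3.07,0.56,-0.0],0.083,3.0]]
```

servo_tool(
  deltas=[
    [[1.65,2.65,-0.1],0.083,3.0],
    [[1.85,2.5,-0.1],0.083,3.0],
    [[2.05,2.35,-0.1],0.083,3.0],
    [[2.25,2.15,-0.1],0.083,3.0],
    [[2.4,2.0,0],0.083,3.0],
    [[2.6,1.75,0],0.083,3.0],
    [[2.7,1.55,0],0.083,3.0],
    [[2.8,1.3,0],0.083,3.0],
    [[2.9,1.05,0],0.083,3.0],
    [[2.5,0.7,0],0.083,3.0],
    [[1.5,0.3,0],0.083,3.0],
    [[0,0,0],0,3.0],
  ],
)

```text
clock: 23.8
position: [0.5564, -0.0167, 0.1739]
ee_rot: [0.833, -0.553, -0.016, 0.013]
ft_force: [-0.4, -0.0, -0.6]
grip_width: 0.387
```

```bash
python3 st.py;python3 plan.py .570 -.0215 .16 -65 3 3
```

```text
t 23.8 [ 0.5564 -0.0167  0.1739] yaw -67.1 q7 -1.35 F [-0.4 -0.  -0.6] M [ 0.015 -0.106  0.002] g 0.387
from [ 0.5564 -0.0167  0.1739] yaw -67.1 dyaw 2.1 q7 -1.35 t 23.8 F [-0.4 -0.  -0.6]
[[[0.32,-0.35,0.46],-0.012,3.0],[[0.33,-0.35,0.46],-0.012,3.0],[[0.33,-0.35,0.46],-0.012,3.0]]
```

servo_tool(
  deltas=[
    [[0.3,-0.4,0.2],-0.012,3.0],
    [[0.3,-0.4,0.2],-0.012,3.0],
    [[0.2,-0.3,0.2],-0.012,3.0],
    [[0,0,0],0,3.0],
    [[0,0,0],0,3.0],
    [[0,0,0],0,3.0],
  ],
)

```text
clock: 24.3
position: [0.569, -0.0162, 0.1628]
ee_rot: [0.847, -0.531, -0.019, 0.014]
ft_force: [-0.9, 0.2, -0.6]
grip_width: 0.383
```

```bash
cat > cf.py <<'E'
from h import *
import sys
o=telemetry.get_obs();p=o['position'];n='scene'
fr=[eyes.camera(n) for _ in range(5)];p=telemetry.get_obs()['position'];im=np.mean([f[0] for f in fr],0);D=np.array([f[1] for f in fr]);D[D==0]=np.nan;D=np.nanmedian(D,0)
g=im.mean(2);lat=np.array([-.42,.91])
print('tcp',p.round(4))
for z in(-.003,0,.004,.009,.013):
    a,b=proj(n,[p[0],p[1],p[2]+z])[0];r=int(round(b));print('z',z,'tcpcol',a.round(2),'row',r,'from',int(a)-14,g[r,int(a)-14:int(a)+16].astype(int).tolist())
a=np.radians(np.arange(0,360,5));c=proj(n,np.c_[p[0]+.021*np.cos(a),p[1]+.021*np.sin(a),np.full(72,p[2]-.006)]);print('expected underside cols',c.min(0).round(1),c.max(0).round(1))
print('spindle col',proj(n,[.5706,-.0212,.12])[0].round(2),g[int(proj(n,[.5706,-.0212,.12])[0][1]),305:335].astype(int).tolist())
P=deep(n,[(x,y) for y in range(145,200) for x in range(295,345)],D)
q=P[(np.hypot(P[:,0]-p[0],P[:,1]-p[1])<.03)&(abs(P[:,2]-p[2]-.001)<.006)]
if len(q): l=q[:,:2]@lat;print(len(q),'lat mid',((l.min()+l.max())/2).round(4),'w',(l.max()-l.min()).round(4),'tcp lat',(p[:2]@lat).round(4),'zmin',q[:,2].min())
if len(sys.argv)>1:
    u,v=proj(n,[.571,-.022,.13])[0];c=cv2.getRectSubPix(im.astype(np.float32),(60,60),(float(int(u)),float(int(v))));lo,hi=np.percentile(c,[1,99]);cv2.imwrite(sys.argv[1],cv2.resize((np.clip((c-lo)/(hi-lo),0,1)*255).astype(np.uint8),(600,600),interpolation=cv2.INTER_CUBIC))
E
python3 st.py; python3 cf.py; python3 plan.py .570 -.0215 .16 -65 1 3
```

```text
t 24.3 [ 0.569  -0.0162  0.1628] yaw -64.2 q7 -1.31 F [-0.9  0.2 -0.6] M [ 0.074 -0.029 -0.056] g 0.383
tcp [ 0.569  -0.017   0.1632]
z -0.003 tcpcol 321.84 row 175 from 307 [100, 100, 99, 97, 98, 100, 89, 57, 25, 32, 40, 47, 50, 43, 67, 75, 57, 52, 58, 57, 55, 52, 60, 88, 101, 99, 99, 99, 99, 99]
z 0 tcpcol 321.85 row 174 from 307 [93, 98, 82, 45, 45, 85, 97, 68, 34, 46, 41, 34, 38, 46, 90, 100, 64, 47, 49, 55, 62, 57, 60, 88, 95, 81, 76, 91, 99, 100]
z 0.004 tcpcol 321.85 row 173 from 307 [86, 85, 61, 17, 36, 81, 94, 64, 34, 43, 47, 40, 35, 40, 86, 90, 52, 32, 36, 38, 36, 37, 58, 88, 87, 53, 28, 69, 95, 98]
z 0.009 tcpcol 321.86 row 171 from 307 [60, 60, 51, 24, 38, 82, 93, 63, 44, 53, 44, 32, 27, 28, 52, 49, 28, 30, 30, 33, 35, 35, 55, 87, 87, 51, 24, 47, 84, 99]
z 0.013 tcpcol 321.86 row 170 from 307 [62, 52, 34, 19, 43, 85, 90, 57, 41, 50, 44, 32, 29, 28, 31, 29, 26, 26, 28, 29, 36, 30, 53, 89, 88, 52, 24, 49, 85, 100]
expected underside cols [313. 171.] [330.7 181.9]
spindle col [319.97 188.37] [100, 100, 100, 100, 101, 100, 100, 100, 101, 97, 92, 81, 86, 96, 95, 87, 95, 109, 94, 103, 110, 99, 101, 100, 100, 99, 100, 99, 99, 100]
91 lat mid -0.2577 w 0.0491 tcp lat -0.2545 zmin 0.15862417726854805
from [ 0.569  -0.017   0.1632] yaw -64.3 dyaw -0.7 q7 -1.31 t 24.55 F [ 0.2 -0.6 -0.6]
[[[0.44,0.11,0.32],0.012,3.0]]
```

servo_tool(
  deltas=[
    [[0.2,0.02,0.3],0,3.0],
    [[0.2,0.02,0.4],0,3.0],
    [[0,0,0.5],0,3.0],
    [[0,0,0.4],0,3.0],
    [[0,0,0.2],0,3.0],
    [[0,0,0],0,3.0],
    [[0,0,0],0,3.0],
  ],
)

```text
clock: 25.13
position: [0.5693, -0.0219, 0.1431]
ee_rot: [0.846, -0.532, -0.019, 0.014]
ft_force: [0.0, 1.0, -1.0]
grip_width: 0.384
```

```bash
python3 st.py;python3 plan.py .570 -.0215 .13 -65 1 3
```

```text
t 25.1333 [ 0.5693 -0.0219  0.1431] yaw -64.4 q7 -1.31 F [ 0.  1. -1.] M [-0.018 -0.075 -0.021] g 0.384
from [ 0.5693 -0.0219  0.1431] yaw -64.4 dyaw -0.6 q7 -1.31 t 25.1333 F [ 0.  1. -1.]
[[[-0.0,-0.08,1.31],0.011,3.0]]
```

servo_tool(
  deltas=[
    [[-0.03,-0.05,0.3],0,3.0],
    [[0,0,0.3],0,3.0],
    [[0,0,0.3],0,3.0],
    [[0,0,0],0,3.0],
    [[0,0,0],0,3.0],
  ],
)

```text
clock: 25.55
position: [0.5693, -0.0211, 0.1332]
ee_rot: [0.846, -0.532, -0.019, 0.014]
ft_force: [0.4, 0.8, -0.2]
grip_width: 0.382
```

```bash
python3 st.py
```

```text
t 25.55 [ 0.5693 -0.0211  0.1332] yaw -64.3 q7 -1.31 F [ 0.4  0.8 -0.2] M [-0.005 -0.027  0.024] g 0.382
```

servo_tool(
  deltas=[
    [[0,0,0.15],0,3.0],
    [[0,0,0.15],0,3.0],
    [[0,0,0],0,3.0],
  ],
)

```text
clock: 25.8
position: [0.5693, -0.0211, 0.1301]
ee_rot: [0.846, -0.532, -0.019, 0.014]
ft_force: [0.2, 0.1, -0.3]
grip_width: 0.385
```

```bash
python3 st.py
```

```text
t 25.8 [ 0.5693 -0.0211  0.1301] yaw -64.3 q7 -1.31 F [ 0.2  0.1 -0.3] M [ 0.006 -0.077 -0.013] g 0.385
```

servo_tool(
  deltas=[
    [[0,0,0.1],0,3.0],
    [[0,0,0.1],0,3.0],
    [[0,0,0],0,3.0],
  ],
)

```text
clock: 26.05
position: [0.5693, -0.0211, 0.128]
ee_rot: [0.846, -0.532, -0.018, 0.014]
ft_force: [-0.7, 0.4, -0.3]
grip_width: 0.388
```

```bash
python3 st.py
```

```text
t 26.05 [ 0.5693 -0.0211  0.128 ] yaw -64.3 q7 -1.32 F [-0.7  0.4 -0.3] M [-0.009 -0.066  0.042] g 0.388
```

servo_tool(
  deltas=[
    [[0,0,0.1],0,3.0],
    [[0,0,0.1],0,3.0],
    [[0,0,0],0,3.0],
  ],
)

```text
clock: 26.3
position: [0.5692, -0.0211, 0.1259]
ee_rot: [0.846, -0.532, -0.018, 0.014]
ft_force: [-0.1, 0.4, 0.2]
grip_width: 0.384
```

```bash
python3 st.py
```

```text
t 26.3 [ 0.5692 -0.0211  0.1259] yaw -64.3 q7 -1.32 F [-0.1  0.4  0.2] M [ 0.048  0.001 -0.012] g 0.384
```

No force, so the tabs are already in the keyways. Press down until the underside is 38 mm above the plate (TCP ≈ 0.114).

servo_tool(
  deltas=[
    [[0,0,0.2],0,3.0],
    [[0,0,0.2],0,3.0],
    [[0,0,0.2],0,3.0],
    [[0,0,0],0,3.0],
  ],
)

```text
clock: 26.63
position: [0.5692, -0.021, 0.1196]
ee_rot: [0.846, -0.532, -0.018, 0.013]
ft_force: [0.9, 0.4, 1.3]
grip_width: 0.384
```

```bash
python3 st.py
```

```text
t 26.6333 [ 0.5692 -0.021   0.1196] yaw -64.3 q7 -1.32 F [0.9 0.4 1.3] M [ 0.036 -0.123 -0.051] g 0.384
```

servo_tool(
  deltas=[
    [[0,0,0.2],0,3.0],
    [[0,0,0.2],0,3.0],
    [[0,0,0.15],0,3.0],
    [[0,0,0],0,3.0],
    [[0,0,0],0,3.0],
  ],
)

```text
clock: 27.05
position: [0.5703, -0.0199, 0.1151]
ee_rot: [0.846, -0.532, -0.017, 0.012]
ft_force: [0.7, 1.2, 3.9]
grip_width: 0.385
```

```bash
python3 st.py
```

```text
t 27.05 [ 0.5703 -0.0199  0.1151] yaw -64.3 q7 -1.32 F [0.7 1.2 3.9] M [ 0.261  0.044 -0.033] g 0.385
```

servo_tool(
  deltas=[
    [[0.03,0.08,0.1],0,3.0],
    [[0,0,0.1],0,3.0],
    [[0,0,0],0,3.0],
    [[0,0,0],0,3.0],
  ],
)

```text
clock: 27.38
position: [0.5703, -0.02, 0.114]
ee_rot: [0.847, -0.532, -0.016, 0.011]
ft_force: [0.3, 1.3, 4.6]
grip_width: 0.388
```

```bash
python3 st.py
```

```text
t 27.3833 [ 0.5703 -0.02    0.114 ] yaw -64.3 q7 -1.32 F [0.3 1.3 4.6] M [ 0.339  0.06  -0.017] g 0.388
```

servo_tool(
  deltas=[
    [[0.05,0.05,0.08],-0.05,3.0],
    [[0,0,0],-0.1,3.0],
    [[0,0,0],-0.1,3.0],
    [[0,0,0],-0.1,3.0],
    [[0,0,0],0,3.0],
  ],
)

```text
clock: 27.8
position: [0.5715, -0.0204, 0.1142]
ee_rot: [0.929, -0.369, -0.016, 0.008]
ft_force: [-0.8, 0.3, 4.3]
grip_width: 0.39
```

```bash
python3 st.py
```

```text
t 27.8 [ 0.5715 -0.0204  0.1142] yaw -43.4 q7 -0.98 F [-0.8  0.3  4.3] M [0.261 0.17  0.009] g 0.39
```

servo_tool(
  deltas=[
    [[-0.05,0.05,0.03],-0.1,3.0],
    [[0,0,0],-0.1,3.0],
    [[0,0,0],-0.1,3.0],
    [[0,0,0],-0.1,3.0],
    [[0,0,0],-0.1,3.0],
    [[0,0,0],-0.1,3.0],
    [[0,0,0],0,3.0],
  ],
)

```text
clock: 28.38
position: [0.5713, -0.021, 0.1143]
ee_rot: [0.997, -0.077, -0.017, 0.002]
ft_force: [1.0, 0.7, 5.0]
grip_width: 0.382
```

```bash
python3 st.py
```

```text
t 28.3833 [ 0.5713 -0.021   0.1143] yaw -8.8 q7 -0.41 F [1.  0.7 5. ] M [0.21  0.026 0.057] g 0.382
```

servo_tool(
  deltas=[
    [[0,0,0.02],-0.1,3.0],
    [[0,0,0],-0.1,3.0],
    [[0,0,0],-0.1,3.0],
    [[0,0,0],-0.1,3.0],
    [[0,0,0],-0.1,3.0],
    [[0,0,0],-0.1,3.0],
    [[0,0,0],0,3.0],
  ],
)

```text
clock: 28.97
position: [0.5709, -0.0222, 0.114]
ee_rot: [0.977, 0.213, -0.018, -0.002]
ft_force: [-1.2, 0.6, 5.6]
grip_width: 0.379
```

```bash
python3 st.py
```

```text
t 28.9667 [ 0.5709 -0.0222  0.114 ] yaw 24.6 q7 0.14 F [-1.2  0.6  5.6] M [0.095 0.124 0.058] g 0.379
```

A quarter turn is done with almost no resistance. Test by easing up gently before letting go.

servo_tool(
  deltas=[
    [[0,0,-0.15],0,3.0],
    [[0,0,-0.1],0,3.0],
    [[0,0,-0.05],0,3.0],
    [[0,0,0],0,3.0],
  ],
)

```text
clock: 29.3
position: [0.5706, -0.0224, 0.1157]
ee_rot: [0.979, 0.204, -0.018, -0.002]
ft_force: [1.6, 1.3, 2.5]
grip_width: 0.377
```

```bash
python3 st.py
```

```text
t 29.3 [ 0.5706 -0.0224  0.1157] yaw 23.6 q7 0.12 F [1.6 1.3 2.5] M [ 0.22  -0.379 -0.002] g 0.377
```

Upward motion is resisted: force dropped 3 N in 1.7 mm, more than the spring alone would account for. The tabs bear on the groove's upper edge, so I'll release.

servo_tool(
  deltas=[
    [[0,0,0],0,3.5],
    [[0,0,0],0,4.2],
    [[0,0,0],0,5.0],
    [[0,0,0],0,5.5],
    [[0,0,0],0,5.5],
    [[0,0,0],0,5.5],
  ],
)

```text
clock: 29.8
position: [0.5691, -0.0236, 0.1147]
ee_rot: [0.979, 0.202, -0.02, -0.002]
ft_force: [-0.1, 0.5, -0.4]
grip_width: 0.644
```

servo_tool(
  deltas=[
    [[0,0,-1.0],0,5.5],
    [[0,0,-2.5],0,5.5],
    [[0,0,-3.5],0,5.5],
    [[0,0,-3.5],0,5.5],
    [[0,0,-3.0],0,5.5],
    [[0,3.5,0],0,5.5],
    [[0,4,0],0,5.5],
    [[0,4,0],0,5.5],
    [[0,2,0],0,5.5],
    [[0,0,0],0,5.5],
  ],
)

```text
clock: 30.63
position: [0.6298, -0.1484, 0.2636]
ee_rot: [0.979, 0.205, -0.018, -0.0]
ft_force: [0.6, -0.8, -0.3]
grip_width: 0.641
```

```bash
python3 st.py; python3 - <<'E'
from h import *
im,D=0,0
for n in('scene','top'):
    fr=[eyes.camera(n) for _ in range(5)];im=np.mean([f[0] for f in fr],0);D=np.array([f[1] for f in fr]);D[D==0]=np.nan;D=np.nanmedian(D,0)
    u,v=proj(n,[.570,-.0215,.11])[0];u,v=int(u),int(v)
    P=deep(n,[(a,b) for b in range(v-30,v+30) for a in range(u-25,u+25)],D);d=np.hypot(P[:,0]-.570,P[:,1]+.0215)
    q=P[(d>.0125)&(d<.019)&(P[:,2]>.118)&(P[:,2]<.15)];print(n,'collar top z',len(q),np.percentile(q[:,2],[10,50,75,90]).round(4) if len(q) else '')
    q=P[(d<.009)&(P[:,2]>.118)&(P[:,2]<.15)];print(n,'spindle end z',len(q),np.percentile(q[:,2],[50,90]).round(4) if len(q) else '')
    if n=='scene':
        c=cv2.getRectSubPix(im.astype(np.float32),(60,60),(float(u),float(v)));lo,hi=np.percentile(c,[1,99]);cv2.imwrite('pics/end.png',cv2.resize((np.clip((c-lo)/(hi-lo),0,1)*255).astype(np.uint8),(600,600),interpolation=cv2.INTER_CUBIC))
E
```

```text
t 30.6333 [ 0.6298 -0.1484  0.2636] yaw 23.7 q7 0.36 F [ 0.6 -0.8 -0.3] M [ 0.035 -0.039 -0.028] g 0.641
scene collar top z 104 [0.1213 0.1291 0.1301 0.1308]
scene spindle end z 22 [0.1277 0.1282]
top collar top z 61 [0.1241 0.1292 0.1306 0.1315]
top spindle end z 21 [0.1279 0.13  ]
```

View pics/end.png

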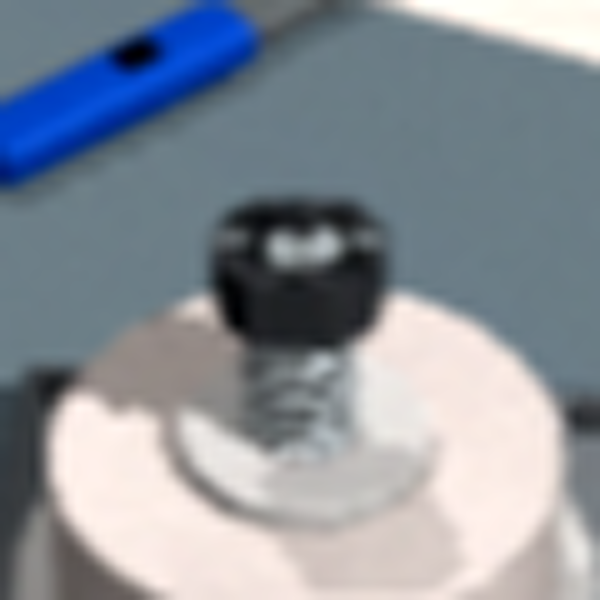

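The collar sits level, with its top at 0.130 m, which puts its underside 40 mm above the plate. The ribs at (235,240) and (370,240) are at right angles to the keyway notch at (303,240), so it is locked. Handing in.

```bash
python3 -c "
from workcell import order;print(order.hand_in())"
```

```text
the job is handed in; nothing more can be done
None
```

The brake is refitted: the spring is seated on the pressure plate and the collar is locked over it. I handed the job in at about 31 s of the 72 s allowed.

- **Spring:** It came up tilted about 7° on the first grip, so I set it down on top of the label roll and regripped it upright. I twisted it on the spindle end at about 3 N until the tang dropped into a keyway after roughly 150°. It then slid all the way down. The picture after release shows its foot on the plate and its top at about 0.116 m.
- **Collar:** It slid on without catching. I pressed it down at about 5 N and turned it 89°, and it turned freely. It resisted a gentle upward pull before I let go.
- **Last checks, arm clear:** Both cameras put the collar's top at about 0.130 m, so its underside is 40 mm above the plate, which is the locked height. Unlocked it would sit about 5 mm higher. Its ribs lie at right angles to the keyway.
- **Doubtful readings:**
  - The two cameras disagreed by 1–3 mm on positions, so I trusted the scene camera and touch where they differed.
  - The force while pressing the collar down was about 1 N below what the spring's compression predicts, which I put down to the collar's weight.
  - I did not take a final picture of the rest of the bench. The only things I gripped were the spring and the collar.

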